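# Rivet the bed-card holders with the spring setter

## Robot

A 7-joint arm with a two-finger parallel gripper is mounted at the origin on the work surface. World frame = base frame: x ahead of the robot, y to its left, z up, the work surface at z = 0. Lengths are in m, angles in rad, forces in N, time in s.
With the tool pointing down it reaches from about 0.35 to 0.9 m from the base axis. Payload 19.9 kg.
Tool frame: the origin (TCP) lies between the finger pads; the fingertips stand 8 mm ahead of it and the grasp point (between the pads) lies 11 mm behind it (ctrl.tips_ahead is the distance from the TCP to the fingertips, in m); z points along the fingers, y is the line along which they close (so a half turn about z gives the same grasp; the last joint's range is limited). The gripper opens to 85 mm and grips with 20 to 120 N. Pads are 22 mm wide; open, the fingers measure 114 mm over their backs; the gripper's body (76 mm by 85 mm) begins 54 mm behind the grasp point. The pads swing forward as they close: fully open they stand 13 mm farther back than shut.
Start: joints at [1.181, 0.417, -0.01, 1.614, 0.005, 1.111, -0.053], TCP at [0.214, -0.587, 0.239] pointing down, gripper open.
Joint ranges: [-2.81, 2.81], [-0.39, 2.02], [-1.27, 1.25], [0.06, 2.57], [-1.19, 4.33], [0.19, 2], [-2.82, 2.82]. Speed limits (rad/s): [1.89, 1.89, 2.39, 2.39, 3.01, 3.01, 3.01].

## Interface

Orientations are given as a unit quaternion [w, x, y, z].
In Python, from cell import ctrl, imaging, order gives the robot as it stands.
- The arm moves only by the shell command python3 -m crank 'ROWS' [FORCE]. ROWS is JSON, a list of rows, each an object of numbers: "tx", "ty", "tz": the shift along the tool's x, y, z in m; "ax", "ay", "az": the turn, a rotation vector about the tool's x, y, z in rad; "hand": the finger opening in m, from 0 to 0.0854. In form: [{"tx": .., "ty": .., "tz": .., "ax": .., "ay": .., "az": .., "hand": ..}, ...]. A call has 1 to 8 rows; each row shifts and turns the commanded pose from where the row before left it, along the tool's axes as they then stand; what a row does not reach is not made up. A row lasts 1/12 s, in which the tool goes at most 41.7 mm and 7.16 degrees, less where a joint would pass 70% of its speed; a pose out of reach is approached as far as the arm can. A call with a gripper value outside its range is refused whole. The fingers move at their own pace and stop on an object; FORCE is the grip in N (left out, the last holds). Time passes only in rows, so rows that do not move let the fingers close. It gives the time, the measured TCP pose, the force, the opening and the grip force at its end, in the units of the state.
- ctrl.get_obs(): the state, without advancing time (a new reading comes with each control period).
- imaging.camera(name): name is "side" or "top" or "wrist"; returns (picture, depth): 384x512x3 uint8, red, green, blue; 384x512 float32, m along the optical axis (not along the pixel's ray), 0 where there is no reading.
- imaging.calibration(name): a dict with "K" (3x3 intrinsics, pixels), "dist" ([k1, k2, p1, p2, k3] as OpenCV has them; the pictures are not rectified), "R" (3x3) and "t" (3): a world point X has camera coordinates R X + t. Camera axes: x right, y down, z forward; pixel columns grow to the right and rows downward; lengths in m; the calibration is good to about 2 mm. A picture is of the moment at which its call begins: read the wrist's pose just before it. calibration takes no time and is no camera call; for the wrist camera it gives the pose at the moment of the call.
- order.finish_job(): hands the job in; it is judged then, once.
The state is a dict: "clock": time; "joints": joint angles; "joint_vel": joint speeds; "joint_torque": joint torques, N m; "eef_pos": TCP position; "tool_rot": TCP orientation; "contact_force": force on the tool from outside, world axes, zero at the start; "torque": the same for the moment, N m; "gripper_width": opening from 0.0 (shut) to 1.0 (fully open); "gripper_force": force on a finger pad.
Only numpy, scipy, OpenCV 4.12 (cv2) and the standard library are available. Lean on these libraries where they do the work, as an engineer would, in place of code of your own. Each camera call takes 0.05 s, during which the arm holds its last target. There are 200 camera calls.

## Task

The new bed-card holders on the desk still have their snap rivets standing proud. Drive every rivet home with the spring setter: draw its knob up until the sear holds it, lay a holder face up on the sloped rest with the rivet end in against the stop, under the striker, and press the trip pad. Then lay all the holders flat, face up and side by side in the grey tray, leave the setter fired and empty, and do not disturb the other things on the desk.

Things in the scene. Friction and masses are not known exactly. Their poses are not given: they have to be found in the camera images.
- rest: Tipped-back frame of the grey spring rivet setter (bench press, front to the robot, fixed), 15 degrees. Origin 75 mm above the desk on its sloped steel rest, on the striker's axis; x down the slope to the column, y left, z along the striker's axis. Setter offsets are in this frame. A holder gripped by its sides at x = -70 mm leaves the gripper clear of the head.
- rail_front (a point): Front end of the rest's top, at x = -123 mm. From here it is a rail 32 mm wide; beyond x = -42 mm a nest plate 76 mm wide with side guides, 5 mm high, 59 mm apart (x -40 to +10 mm), and an end stop 8 mm high, face at x = +14.5 mm: a holder home against it has its rivet within 1.5 mm of the striker's axis. Base below: 215 x 110 mm. Axes as the rest's.
- head_low (a point): Front lower edge of the setter's head, 58 mm above the rest; the head (lower guide, open middle, upper guide) is 38 mm wide, from x = -18 mm to the column at x = 59 mm, its top at z = 149 mm, the column's at 155 mm. Axes as the rest's.
- striker (a joint): Height of the striker above its fired position (m), 0 to 0.0435, along the rest's z. Spring and weight push it down: 10 N at 0, 19 N at 0.036, up to about 21 N while its collar pushes the sear aside. Drawn past 0.037 the sear catches; let go, it then stands at 0.036 (cocked).
- nose (a point): Tip of the striker's nose, 18 mm across: 15.3 mm above the rest when fired, 51 mm when cocked. A standing rivet (21.5 mm above the rest) goes under it only when cocked; with the rivet home (15 mm) the holder can be drawn out straight along the rail to the front with the striker down. Axes as the rest's.
- knob (a point): Centre of the black pull knob on top of the striker: upright cylinder of 34 mm diameter, 26 mm high, on the rest's z axis, 172 mm above the rest when fired; moves with the striker. Axes as the rest's.
- trip_pad (a point): Top centre of the black trip pad, 22 mm across, on the right (-y) of the head: 80 mm right of the striker's axis, 98 mm above the rest. Press along the rest's -z, about 7 to 11 N: the sear lets go after some 10 mm, stop at 16 mm; it springs back. The cocked knob beside it rises to 221 mm above the rest. Axes as the rest's when not pressed.
- tray: Shallow grey open tray 190 (x) x 284 (y) x 25 mm, wall and floor 4 mm, fixed on the desk. Origin at the centre of its underside, z up. Three holders fit side by side lengthwise along x, at y = -88, 0 and +88 mm.
- holder1: Bed-card holder: flat white plastic plate 150 x 54 x 12 mm, 0.14 kg, with a paper card under its cover and one snap rivet near one end. Origin at the centre of its underside; its x runs lengthwise to the rivet end, its z up through the face; the rivet's axis is at x = +62 mm (13 mm from that end), y = 0. There are two or three holders; an absent one reads None.
- rivet1 (a joint): How far the rivet of holder1 has been driven (m): 0 standing proud, 0.0065 home with its head down on the cover. It needs 30 N: a blow of the setter drives it home at once.
- rivet1_head (a point): Top centre of the grey rivet head (14 mm across) of holder1; 9.5 mm above the holder's 12 mm face when standing, 3 mm when home. Axes as the holder's.
- holder2: Another holder, exactly like holder1.
- rivet2 (a joint): How far the rivet of holder2 has been driven (m): 0 standing proud, 0.0065 home with its head down on the cover. It needs 30 N: a blow of the setter drives it home at once.
- rivet2_head (a point): Top centre of the grey rivet head (14 mm across) of holder2; 9.5 mm above the holder's 12 mm face when standing, 3 mm when home. Axes as the holder's.
- holder3: Another holder, exactly like holder1.
- rivet3 (a joint): How far the rivet of holder3 has been driven (m): 0 standing proud, 0.0065 home with its head down on the cover. It needs 30 N: a blow of the setter drives it home at once.
- rivet3_head (a point): Top centre of the grey rivet head (14 mm across) of holder3; 9.5 mm above the holder's 12 mm face when standing, 3 mm when home. Axes as the holder's.
- pen_cup: White pen cup, 76 mm wide, 95 mm high, with pens; origin at the centre of its underside. Not part of the job.
- sanitiser: Hand-sanitiser bottle, 64 mm wide, 150 mm high; origin at the centre of its underside. Not part of the job.
- stapler: Black stapler 135 x 34 x 44 mm; origin at the centre of its underside. Not part of the job.
- carton: White medicine carton 85 x 62 x 62 mm; origin at the centre of its underside. Not part of the job.
- ink_pad: Black ink pad 70 x 110 x 18 mm; origin at the centre of its underside. Not part of the job.
- band_roll: White roll of wristbands, 68 mm wide, 30 mm high; origin at the centre of its underside. Not part of the job.
Mind the look-alikes: they are no part of the job. What is shaped like the holder3 but blue, orange or yellow is not meant.

How it is judged:
By the outcome, as a careful person would: the job done as asked, in the order asked, and still so for the second after the job is handed in, with the robot touching nothing.
Of holder1, holder2, holder3 only 2 to 3 are there at a start; the rules pass over those that are not, and their reading is None.
At some moment in a run one of holder1, holder2, holder3 may be knocked a few centimetres aside while the robot is not near it.
It also fails if it takes over 210 s, if anything falls off the work surface, if the arm or the gripper's body presses on something with over 40 N, if the wrist force passes 120 N, or if a joint passes its speed limit or range.

## Working session

There is one attempt and no reset: what is moved stays moved. The work goes in short steps, Python scripts to look and compute and a shell command to move; the robot and the scene stay as the last step left them, time stands still between calls to the robot, and variables do not carry over. Pictures are saved under pics/ and viewed, at most 14 in all, crops included, and the job is handed in when it is done.

```bash
ls; mkdir -p pics
python3 - <<'E'
from cell import ctrl, imaging, order
import cv2,numpy as np
print(ctrl.get_obs())
for n in ("side","top"):
    p,d=imaging.camera(n); cv2.imwrite(f"pics/{n}0.png",p[:,:,::-1]); np.savez(f"{n}0.npz",p=p,d=d,**imaging.calibration(n))
    c=imaging.calibration(n); print(n,c)
E
```

```text
pics
{'clock': 0.0, 'joints': array([ 1.18050219,  0.41798865, -0.01032754,  1.61417165,  0.00471536,
        1.11068829, -0.05302176]), 'joint_vel': array([ 8.56086034e-05,  2.31119245e-04,  4.47912618e-04,  1.66436768e-04,
        2.03244362e-04, -5.47708158e-04, -9.85815065e-04]), 'joint_torque': array([-1.90904633e-03, -8.64428616e+01,  6.77963253e-01, -4.34905422e+01,
        1.90396188e-02,  7.19289004e-03,  3.24294354e-05]), 'eef_pos': array([ 0.21348907, -0.58705097,  0.23865205]), 'tool_rot': array([-5.96622560e-04,  9.84829783e-01,  1.73522101e-01, -1.53615602e-04]), 'contact_force': array([-0.04430278, -0.58062238, -0.24614082]), 'torque': array([-0.01275714,  0.03062274,  0.02888198]), 'gripper_force': 0.0, 'gripper_width': 1.001039547905549}
side {'K': array([[365.35470416,   0.        , 252.01489633],
       [  0.        , 365.35470416, 194.15744167],
       [  0.        ,   0.        ,   1.        ]]), 'dist': array([-0.11868871,  0.        ,  0.        ,  0.        ,  0.        ]), 'R': array([[-0.98393824, -0.17849012, -0.00261183],
       [-0.11477642,  0.64378295, -0.75655132],
       [ 0.13671839, -0.74409999, -0.65392911]]), 't': array([0.50917911, 0.09841223, 1.32770695])}
top {'K': array([[495.9366767 ,   0.        , 249.1491628 ],
       [  0.        , 495.9366767 , 195.89342476],
       [  0.        ,   0.        ,   1.        ]]), 'dist': array([-0.04231981,  0.        ,  0.        ,  0.        ,  0.        ]), 'R': array([[ 0.01339035, -0.99978663,  0.01572889],
       [-0.98535722, -0.01586784, -0.16976264],
       [ 0.169976  , -0.0132254 , -0.98535945]]), 't': array([0.09413697, 0.52197083, 1.65455231])}
```

View pics/side0.png

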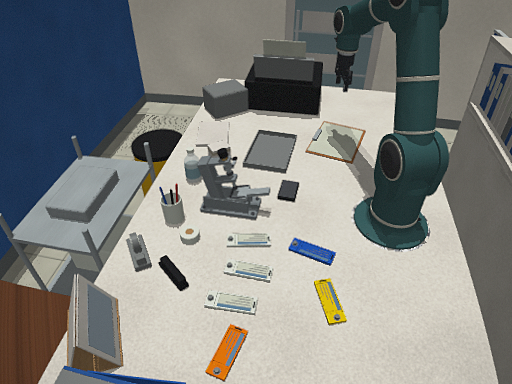

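View pics/top0.png

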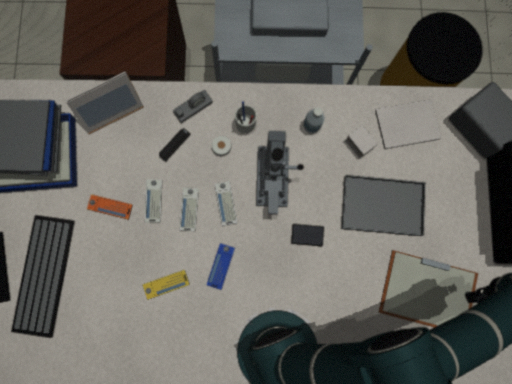

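Top view: the white holders are at (153,200), (189,209) and (226,203). The look-alikes are orange (110,207), yellow (166,284) and blue (221,266), so only the white ones fit. The setter is at (273,175), with its front end facing down in the image, and the tray is at (384,205). Next I'll measure these and check with a crop.

```bash
cat > h.py <<'E'
import cv2,numpy as np
from scipy.spatial.transform import Rotation as Ro
def cloud(p,d,K,dist,R,t):
    v,u=np.mgrid[0:384,0:512]
    n=cv2.undistortPoints(np.stack([u,v],-1).reshape(-1,1,2).astype(float),K,dist).reshape(384,512,2)
    c=np.dstack([n*d[...,None],d]); X=(c-t)@R; X[d<=0]=np.nan; return X
def load(n):
    z=np.load(n+".npz"); return z['p'],cloud(*[z[k] for k in('p','d','K','dist','R','t')])
def proj(X,c): return cv2.projectPoints(np.atleast_2d(X).astype(float),cv2.Rodrigues(c['R'])[0],c['t'],c['K'],c['dist'])[0][:,0]
def snap(n,f):
    from cell import imaging
    c=imaging.calibration(n); p,d=imaging.camera(n); np.savez(f+".npz",p=p,d=d,**c); return p,cloud(p,d,**c)
def tcp():
    from cell import ctrl
    o=ctrl.get_obs(); q=o['tool_rot']; return o,o['eef_pos'],Ro.from_quat([q[1],q[2],q[3],q[0]])
E
python3 - <<'E'
from h import *
p,X=load("top0")
cv2.imwrite("pics/crop1.png",cv2.resize(p[110:260,130:330,::-1],None,fx=4,fy=4,interpolation=cv2.INTER_CUBIC))
print("desk z",np.nanmedian(X[240:270,100:140,2]))
# holders: above-table blobs
for nm,(u0,u1,v0,v1) in dict(A=(138,170,172,228),B=(173,205,180,238),C=(209,243,175,232)).items():
    r=X[v0:v1,u0:u1].reshape(-1,3); r=r[(r[:,2]>0.007)&(r[:,2]<.03)]
    rc=cv2.minAreaRect((r[:,:2]*1000).astype(np.float32)); print(nm,rc,np.median(r[:,2]),"hi",r[r[:,2]>.017].mean(0),len(r[r[:,2]>.017]))
r=X[165:245,330:435].reshape(-1,3); r=r[(r[:,2]>0.018)&(r[:,2]<.04)]
print("tray",cv2.minAreaRect((r[:,:2]*1000).astype(np.float32)))
q,Y=load("side0")
# setter cloud from both
for nm,Z in(("top",X[125:220,245:310]),("side",Y[140:225,190:285])):
    s=Z.reshape(-1,3); s=s[(s[:,2]>.01)&(s[:,2]<.4)]
    print(nm,s.min(0),s.max(0))
    for lo,hi in((.012,.05),(.05,.1),(.1,.2),(.2,.24),(.24,.27)):
        g=s[(s[:,2]>lo)&(s[:,2]<hi)]
        if len(g)>4: print(lo,hi,len(g),g.min(0).round(3),g.max(0).round(3),np.array(cv2.minAreaRect((g[:,:2]*1000).astype(np.float32))[:2]).round(0).tolist(),cv2.minAreaRect((g[:,:2]*1000).astype(np.float32))[2])
E
```

```text
desk z 0.0018031941666163845
A ((509.80731201171875, 434.8163757324219), (197.6451873779297, 108.29657745361328), 2.7490930557250977) 0.01232657320167705 hi [0.51531793 0.43329622 0.01943224] 121
B ((481.00994873046875, 311.3341369628906), (200.9952392578125, 108.65270233154297), 2.3255980014801025) 0.012050665680632087 hi [0.48275091 0.30856997 0.01950875] 114
C ((501.16180419921875, 183.845947265625), (197.95123291015625, 115.79205322265625), 0.9072225093841553) 0.01232914637983002 hi [0.50946833 0.18378123 0.01956838] 101
tray ((502.032470703125, -369.0594482421875), (290.2392272949219, 192.69961547851562), 85.61532592773438)
top [ 0.44656409 -0.10951673  0.01000347] [0.78526542 0.11992963 0.26372482]
0.012 0.05 726 [ 0.449 -0.11   0.012] [0.785 0.119 0.05 ] [[617.0, 3.0], [334.0, 228.0]] 0.9650915265083313
0.05 0.1 747 [ 0.455 -0.105  0.05 ] [0.771 0.12  0.1  ] [[612.0, 5.0], [314.0, 225.0]] 1.0229936838150024
0.1 0.2 477 [ 0.454 -0.069  0.1  ] [0.71  0.047 0.2  ] [[584.0, -13.0], [256.0, 113.0]] 2.8010385036468506
0.2 0.24 340 [ 0.593 -0.007  0.2  ] [0.707 0.044 0.239] [[650.0, 18.0], [115.0, 51.0]] 0.36569780111312866
0.24 0.27 113 [0.602 0.003 0.241] [0.639 0.036 0.264] [[621.0, 20.0], [33.0, 36.0]] 88.70768737792969
side [ 0.40018865 -0.42995254  0.01000014] [0.85438321 0.08400959 0.25816867]
0.012 0.05 1241 [ 0.401 -0.43   0.012] [0.854 0.084 0.05 ] [[609.0, -166.0], [391.0, 530.0]] 12.255215644836426
0.05 0.1 1054 [ 0.447 -0.334  0.05 ] [0.786 0.069 0.1  ] [[660.0, -88.0], [220.0, 461.0]] 35.23325729370117
0.1 0.2 811 [ 0.449 -0.128  0.1  ] [0.787 0.054 0.2  ] [[633.0, -3.0], [143.0, 371.0]] 69.67041778564453
0.2 0.24 259 [ 0.588 -0.005  0.2  ] [0.697 0.051 0.239] [[643.0, 28.0], [53.0, 112.0]] 82.72863006591797
0.24 0.27 71 [0.598 0.007 0.24 ] [0.63  0.042 0.258] [[616.0, 26.0], [29.0, 36.0]] 56.03025436401367
```

View pics/crop1.png

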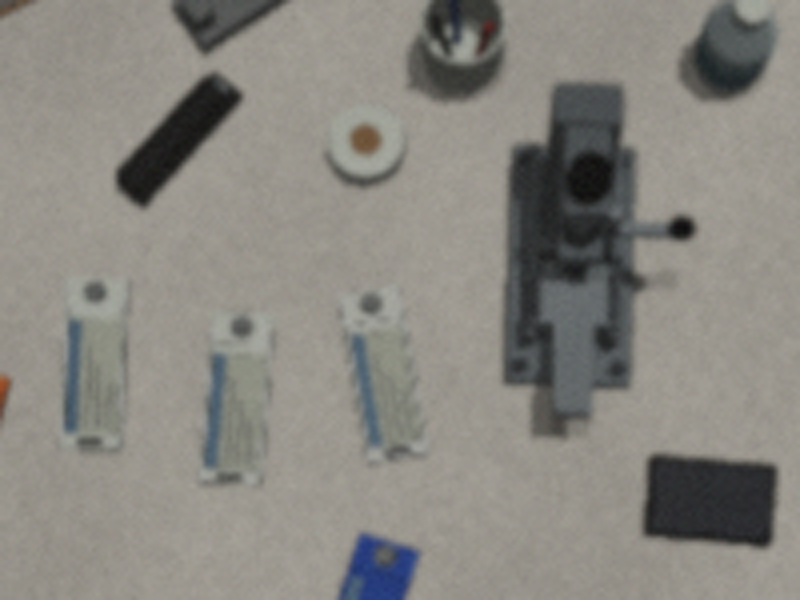

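The crop shows three white holders with rivet heads at crop pixels (95,292), (242,326) and (370,303), all at the far end. The setter's knob is at (590,178), the trip pad at (682,228) and the rail front at (571,415). I'll turn those pixels into positions.

```bash
cat >> h.py <<'E'
def ray(uv,c,z):
    uv=np.atleast_2d(uv).astype(float).reshape(-1,1,2); n=cv2.undistortPoints(uv,c['K'],c['dist']).reshape(-1,2)
    D=np.c_[n,np.ones(len(n))]@c['R']; o=-c['R'].T@c['t']; return o+D*((np.asarray(z)-o[2])/D[:,2])[:,None]
E
python3 - <<'E'
from h import *
from cell import ctrl
print(ctrl.tips_ahead)
z=np.load("top0.npz"); c={k:z[k] for k in('K','dist','R','t')}
cr=lambda l:np.array(l)/4.+[130-.375,110-.375]
print("A,B,C rivet/tail",ray(cr([(95,292),(90,441),(242,326),(230,477),(370,303),(400,452)]),c,[.0215,.012]*3).round(4).tolist())
print("knob,rail,pad",ray(cr([(590,178),(571,415),(682,228)]),c,[.2537,.107,.170]).round(4).tolist())
p=z['p']; X=load("top0")[1]
# holder masks by brightness
g=p.min(2).astype(float)
for nm,(u0,u1,v0,v1) in dict(A=(138,170,172,228),B=(173,205,180,238),C=(209,243,175,232)).items():
    s=p[v0:v1,u0:u1].astype(int); bg=np.median(p[240:270,100:140].reshape(-1,3),0); m=(np.abs(s-bg).sum(2)>45).astype(np.uint8)
    n,l,st,ce=cv2.connectedComponentsWithStats(m); k=1+np.argmax(st[1:,4]); v,u=np.nonzero(l==k)
    P=ray(np.c_[u+u0,v+v0],c,np.full(len(u),.012)); rc=cv2.minAreaRect((P[:,:2]*1000).astype(np.float32)); print(nm,rc,len(u))
s=p[165:245,330:435].astype(int); m=(s.sum(2)<bg.sum()*.8).astype(np.uint8)
n,l,st,ce=cv2.connectedComponentsWithStats(m); k=1+np.argmax(st[1:,4]); v,u=np.nonzero(l==k)
P=ray(np.c_[u+330,v+165],c,np.full(len(u),.025)); print("tray",cv2.minAreaRect((P[:,:2]*1000).astype(np.float32)),bg)
o,e,R=tcp(); print(R.as_matrix().round(3).tolist())
E
```

```text
0.008
A,B,C rivet/tail [[0.5659, 0.4356, 0.0215], [0.4365, 0.4356, 0.012], [0.5379, 0.3067, 0.0215], [0.4072, 0.3136, 0.012], [0.56, 0.1961, 0.0215], [0.4312, 0.1676, 0.012]]
knob,rail,pad [[0.6147, 0.0212, 0.2537], [0.4527, 0.0257, 0.107], [0.5966, -0.0587, 0.17]]
A ((495.3875732421875, 439.1325988769531), (102.42928314208984, 47.23155212402344), 6.53582763671875) 225
B ((458.26007080078125, 321.2252502441406), (115.91577911376953, 44.497554779052734), 8.132888793945312) 262
C ((481.3810729980469, 181.36036682128906), (118.02767181396484, 52.0880241394043), 11.260309219360352) 273
tray ((499.59674072265625, -365.2152099609375), (293.2107849121094, 195.60244750976562), 85.58785247802734) [149. 145. 137.]
[[0.94, 0.342, -0.0], [0.342, -0.94, 0.001], [-0.0, -0.001, -1.0]]
```

```bash
python3 -m crank '[{"tz":-0.04,"az":0.12},{"tz":-0.04,"az":0.12},{"tz":-0.04,"az":0.12},{"tz":-0.04},{"tz":-0.02}]' && python3 -m crank '[{"tx":0.016,"ty":-0.036},{"tx":0.016,"ty":-0.036},{"tx":0.016,"ty":-0.036},{"tx":0.016,"ty":-0.036},{"tx":0.016,"ty":-0.036},{"tx":0.016,"ty":-0.036},{"tx":0.016,"ty":-0.036},{"tx":0.016,"ty":-0.036}]' && python3 -m crank '[{"tx":0.016,"ty":-0.036},{"tx":0.016,"ty":-0.036},{"tx":0.016,"ty":-0.036},{"tx":0.016,"ty":-0.036},{"tx":0.016,"ty":-0.036},{"tx":0.016,"ty":-0.036},{"tx":0.016,"ty":-0.036},{"tx":0.016,"ty":-0.036}]' && python3 -m crank '[{"ty":-0.01},{}]'
python3 - <<'E'
from h import *
o,e,R=tcp(); print(e,R.as_matrix().round(3).tolist())
p,X=snap("wrist","w1"); cv2.imwrite("pics/w1.png",p[:,:,::-1])
z=np.load("w1.npz"); print(z['K'],z['dist'],"cam in tool",R.inv().apply(-z['R'].T@z['t']-e),(z['R']@R.as_matrix()).round(3).tolist())
E
```

```text
[ 0.21347256 -0.58708412  0.23872319] [[0.94, 0.342, -0.0], [0.342, -0.94, 0.001], [-0.0, -0.001, -1.0]]
[[321.95155755   0.         246.55536954]
 [  0.         321.95155755 194.15040781]
 [  0.           0.           1.        ]] [-0.00033797  0.          0.          0.          0.        ] cam in tool [ 0.08098544  0.00077447 -0.13402991] [[-0.001, 1.0, -0.001], [-0.948, -0.001, -0.317], [-0.317, 0.0, 0.948]]invalid input
```

View pics/w1.png

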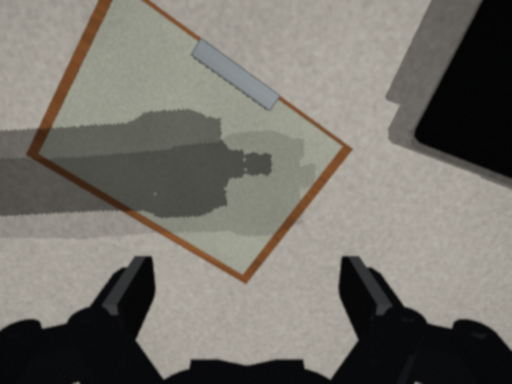

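```bash
python3 -m crank '[{"tx":0,"ty":0,"tz":-0.04,"ax":0,"ay":0,"az":0.12,"hand":0.085},{"tx":0,"ty":0,"tz":-0.04,"ax":0,"ay":0,"az":0.12,"hand":0.085},{"tx":0,"ty":0,"tz":-0.04,"ax":0,"ay":0,"az":0.12,"hand":0.085},{"tx":0,"ty":0,"tz":-0.04,"ax":0,"ay":0,"az":0,"hand":0.085},{"tx":0,"ty":0,"tz":-0.02,"ax":0,"ay":0,"az":0,"hand":0.085}]'
```

```text
clock: 0.57
eef_pos: [0.2138, -0.5877, 0.4243]
tool_rot: [0.002, 1.0, -0.006, 0.001]
contact_force: [0.1, -1.1, -0.4]
gripper_width: 0.996
gripper_force: 0.0
```

```bash
python3 -m crank '[{"tx":0.016,"ty":-0.036,"tz":0,"ax":0,"ay":0,"az":0,"hand":0.085},{"tx":0.016,"ty":-0.036,"tz":0,"ax":0,"ay":0,"az":0,"hand":0.085},{"tx":0.016,"ty":-0.036,"tz":0,"ax":0,"ay":0,"az":0,"hand":0.085},{"tx":0.016,"ty":-0.036,"tz":0,"ax":0,"ay":0,"az":0,"hand":0.085},{"tx":0.016,"ty":-0.036,"tz":0,"ax":0,"ay":0,"az":0,"hand":0.085},{"tx":0.016,"ty":-0.036,"tz":0,"ax":0,"ay":0,"az":0,"hand":0.085},{"tx":0.016,"ty":-0.036,"tz":0,"ax":0,"ay":0,"az":0,"hand":0.085},{"tx":0.016,"ty":-0.036,"tz":0,"ax":0,"ay":0,"az":0,"hand":0.085}]' && python3 -m crank '[{"tx":0.016,"ty":-0.036,"tz":0,"ax":0,"ay":0,"az":0,"hand":0.085},{"tx":0.016,"ty":-0.036,"tz":0,"ax":0,"ay":0,"az":0,"hand":0.085},{"tx":0.016,"ty":-0.036,"tz":0,"ax":0,"ay":0,"az":0,"hand":0.085},{"tx":0.016,"ty":-0.036,"tz":0,"ax":0,"ay":0,"az":0,"hand":0.085},{"tx":0.016,"ty":-0.036,"tz":0,"ax":0,"ay":0,"az":0,"hand":0.085},{"tx":0.016,"ty":-0.036,"tz":0,"ax":0,"ay":0,"az":0,"hand":0.085},{"tx":0.016,"ty":-0.036,"tz":0,"ax":0,"ay":0,"az":0,"hand":0.085},{"tx":0.016,"ty":-0.036,"tz":0,"ax":0,"ay":0,"az":0,"hand":0.085}]' && python3 -m crank '[{"tx":0,"ty":-0.01,"tz":0,"ax":0,"ay":0,"az":0,"hand":0.085},{"tx":0,"ty":0,"tz":0,"ax":0,"ay":0,"az":0,"hand":0.085}]'
python3 - <<'E'
from h import *
o,e,R=tcp(); print(e,R.as_matrix().round(3).tolist(),o['joints'].round(2))
p,X=snap("wrist","w2"); cv2.imwrite("pics/w2.png",p[:,:,::-1])
E
```

```text
clock: 1.23
eef_pos: [0.3451, -0.2988, 0.4192]
tool_rot: [0.0, 1.0, -0.006, -0.0]
contact_force: [2.0, -0.0, -0.5]
gripper_width: 0.992
gripper_force: 0.0
clock: 1.9
eef_pos: [0.4763, -0.0123, 0.4194]
tool_rot: [0.0, 1.0, -0.006, 0.0]
contact_force: [1.0, -0.5, -0.6]
gripper_width: 0.996
gripper_force: 0.0
clock: 2.07
eef_pos: [0.4764, -0.001, 0.419]
tool_rot: [-0.0, 1.0, -0.003, -0.0]
contact_force: [-0.9, -0.3, 0.3]
gripper_width: 0.992
gripper_force: 0.0
[ 0.47636904 -0.00095268  0.41902511] [[1.0, -0.006, -0.001], [-0.006, -1.0, 0.001], [-0.001, -0.001, -1.0]] [ 0.46  0.04 -0.54  1.69  0.02  1.42 -1.66]
```

View pics/w2.png

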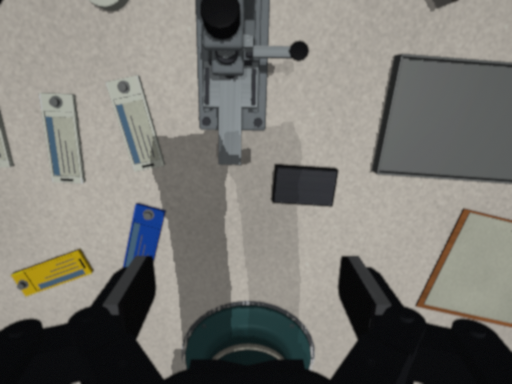

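```bash
python3 -m crank '[{"tx":0,"ty":0,"tz":0,"ax":0,"ay":0,"az":0.12,"hand":0.085},{"tx":0,"ty":0,"tz":0,"ax":0,"ay":0,"az":0.12,"hand":0.085}]'
python3 - <<'E'
from h import *
o,e,R=tcp(); print(o['joints'].round(2))
c=dict(np.load("w2.npz"));p=c['p']
cv2.imwrite("pics/w2c.png",cv2.resize(p[0:180,90:290,::-1],None,fx=4,fy=3.3,interpolation=cv2.INTER_CUBIC))
E
```

```text
clock: 2.28
eef_pos: [0.4759, -0.0055, 0.4191]
tool_rot: [0.0, 0.992, -0.128, -0.0]
contact_force: [0.3, 0.2, 0.4]
gripper_width: 1.0
gripper_force: 0.0
[ 0.46  0.04 -0.53  1.69  0.02  1.42 -1.9 ]
```

```bash
R='a'; python3 -m crank '[{"tx":0,"ty":0,"tz":0,"ax":0,"ay":0,"az":-0.12,"hand":0.085},{"tx":0,"ty":0,"tz":0,"ax":0,"ay":0,"az":-0.12,"hand":0.085},{"tx":0,"ty":0,"tz":0,"ax":0,"ay":0,"az":-0.12,"hand":0.085},{"tx":0,"ty":0,"tz":0,"ax":0,"ay":0,"az":-0.12,"hand":0.085},{"tx":0,"ty":0,"tz":0,"ax":0,"ay":0,"az":-0.12,"hand":0.085},{"tx":0,"ty":0,"tz":0,"ax":0,"ay":0,"az":-0.12,"hand":0.085},{"tx":0,"ty":0,"tz":0,"ax":0,"ay":0,"az":-0.12,"hand":0.085},{"tx":0,"ty":0,"tz":0,"ax":0,"ay":0,"az":-0.12,"hand":0.085}]' >/dev/null && python3 -m crank '[{"tx":0,"ty":0,"tz":0,"ax":0,"ay":0,"az":-0.12,"hand":0.085},{"tx":0,"ty":0,"tz":0,"ax":0,"ay":0,"az":-0.12,"hand":0.085},{"tx":0,"ty":0,"tz":0,"ax":0,"ay":0,"az":-0.12,"hand":0.085},{"tx":0,"ty":0,"tz":0,"ax":0,"ay":0,"az":-0.12,"hand":0.085},{"tx":0,"ty":0,"tz":0,"ax":0,"ay":0,"az":-0.12,"hand":0.085},{"tx":0,"ty":0,"tz":0,"ax":0,"ay":0,"az":-0.12,"hand":0.085},{"tx":0,"ty":0,"tz":0,"ax":0,"ay":0,"az":-0.12,"hand":0.085},{"tx":0,"ty":0,"tz":0,"ax":0,"ay":0,"az":-0.12,"hand":0.085}]' >/dev/null && python3 -m crank '[{"tx":0,"ty":0,"tz":0,"ax":0,"ay":0,"az":-0.12,"hand":0.085},{"tx":0,"ty":0,"tz":0,"ax":0,"ay":0,"az":-0.12,"hand":0.085},{"tx":0,"ty":0,"tz":0,"ax":0,"ay":0,"az":-0.12,"hand":0.085},{"tx":0,"ty":0,"tz":0,"ax":0,"ay":0,"az":-0.12,"hand":0.085},{"tx":0,"ty":0,"tz":0,"ax":0,"ay":0,"az":-0.12,"hand":0.085},{"tx":0,"ty":0,"tz":0,"ax":0,"ay":0,"az":-0.12,"hand":0.085},{"tx":0,"ty":0,"tz":0,"ax":0,"ay":0,"az":-0.12,"hand":0.085},{"tx":0,"ty":0,"tz":0,"ax":0,"ay":0,"az":-0.12,"hand":0.085}]' >/dev/null && python3 -m crank '[{"tx":0,"ty":0,"tz":0,"ax":0,"ay":0,"az":-0.12,"hand":0.085},{"tx":0,"ty":0,"tz":0,"ax":0,"ay":0,"az":-0.12,"hand":0.085},{"tx":0,"ty":0,"tz":0,"ax":0,"ay":0,"az":-0.12,"hand":0.085},{"tx":0,"ty":0,"tz":0,"ax":0,"ay":0.0873,"az":0,"hand":0.085},{"tx":0,"ty":0,"tz":0,"ax":0,"ay":0.0873,"az":0,"hand":0.085},{"tx":0,"ty":0,"tz":0,"ax":0,"ay":0.0873,"az":0,"hand":0.085}]' && python3 -m crank '[{"tx":-0.0216,"ty":0.0054,"tz":0.0356,"ax":0,"ay":0,"az":0,"hand":0.085},{"tx":-0.0216,"ty":0.0054,"tz":0.0356,"ax":0,"ay":0,"az":0,"hand":0.085},{"tx":-0.0216,"ty":0.0054,"tz":0.0356,"ax":0,"ay":0,"az":0,"hand":0.085},{"tx":-0.0216,"ty":0.0054,"tz":0.0356,"ax":0,"ay":0,"az":0,"hand":0.085},{"tx":-0.0216,"ty":0.0054,"tz":0.0356,"ax":0,"ay":0,"az":0,"hand":0.085},{"tx":0,"ty":0,"tz":0,"ax":0,"ay":0,"az":0,"hand":0.085}]'
python3 - <<'E'
from h import *
o,e,R=tcp(); print(e,R.as_matrix().round(3).tolist(),o['joints'].round(2))
p,X=snap("wrist","w3"); cv2.imwrite("pics/w3.png",cv2.resize(p[:,:,::-1],None,fx=1.5,fy=1.5,interpolation=cv2.INTER_CUBIC))
E
```

```text
clock: 4.78
eef_pos: [0.4759, -0.0058, 0.4198]
tool_rot: [-0.132, 0.077, 0.988, 0.01]
contact_force: [-0.4, -0.1, 0.0]
gripper_width: 0.992
gripper_force: 0.0
clock: 5.28
eef_pos: [0.5355, 0.012, 0.2136]
tool_rot: [-0.135, 0.076, 0.988, 0.01]
contact_force: [0.0, -1.0, -0.7]
gripper_width: 0.993
gripper_force: 0.0
[0.5355355  0.01203862 0.21363339] [[-0.952, 0.153, -0.265], [0.148, 0.988, 0.04], [0.268, -0.001, -0.963]] [ 0.39  0.5  -0.59  1.66  0.19  1.32  1.17]
```

View pics/w3.png

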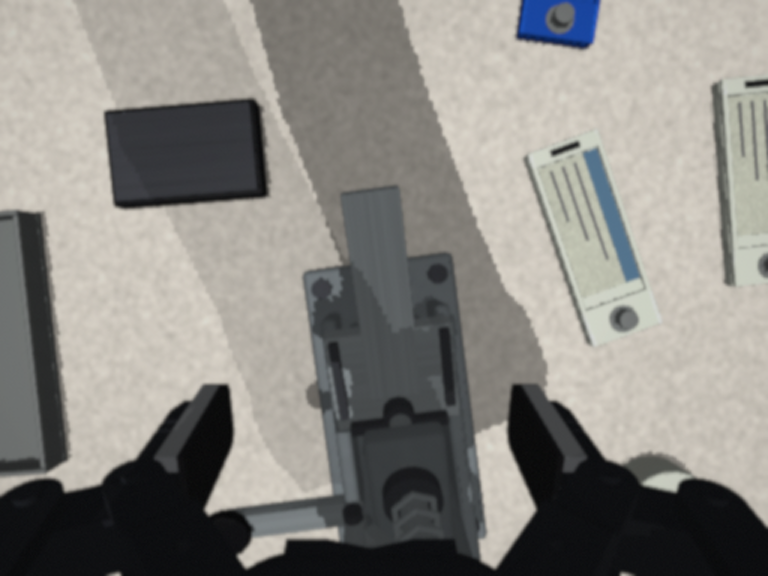

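```bash
cat >> h.py <<'E'
def restT(v):
    x,y,yw=v[:3]; t=np.radians(15); Rr=Ro.from_euler('z',yw)*Ro.from_euler('y',t); return Rr,np.array([x,y,.075 if len(v)<4 else v[3]])
E
python3 - <<'E'
from h import *
from scipy.optimize import least_squares
z=np.load("w3.npz"); c={k:z[k] for k in('K','dist','R','t')}
P=np.array([[-123,-16,0],[-123,16,0],[-40,-32,5],[-40,32,5],[0,-80,98]])/1000.
uv=(np.array([[342,193],[398,186],[335,344],[449,328],[236,532]])+.5)/1.5-.5
f=lambda v:(proj(restT(v)[0].apply(P)+restT(v)[1],c)-uv).ravel()
for n in(4,5):
    g=lambda v:f(v)[:2*n]
    s=least_squares(g,[.568,.022,-.02]); print(n,s.x,np.degrees(s.x[2]),s.fun.round(1))
s=least_squares(f,[.568,.022,-.02,.075]); print(s.x,s.fun.round(1))
# depth check: normal of rail top
p,X=load("w3"); r=X[135:205,238:262].reshape(-1,3); r=r[~np.isnan(r[:,0])]; A=np.c_[r[:,:2],np.ones(len(r))]; print("plane",np.linalg.lstsq(A,r[:,2],rcond=None)[0])
E
```

```text
4 [ 0.57165814  0.0232115  -0.00474243] -0.27172138391819733 [-1.1  0.5  1.5 -0.9  0.8  0.4 -1.3 -0. ]
5 [ 0.57068171  0.02403054 -0.00398963] -0.22858880274902724 [-0.4 -0.8  2.2 -2.3  1.6 -0.8 -0.5 -1.3 -2.2  4.1]
[ 0.57137563  0.02354116 -0.00396811  0.06979083] [-0.4  1.1  1.3 -0.2  1.6 -0.9 -1.9 -1.1 -0.4  0.7]
plane [-0.27036382  0.00303371  0.22893744]
```

```bash
cat > to.py <<'E'
# usage: to.py rest|world x y z(mm) [yawdeg] : shift/turn from now to target (TCP), turn first
import sys; from h import *
REST=np.load("rest.npy")
def go(fr,x,y,z,yw=0):
    o,e,R=tcp(); Rr,t=restT(REST)
    F=Ro.from_matrix([[-1,0,0],[0,1,0],[0,0,-1]])
    T=(Rr*F if fr=="rest" else Ro.from_euler('z',np.radians(yw))*F); p=np.array([x,y,z])/1000.
    p=Rr.apply(p)+t if fr=="rest" else p
    print("turn first",(R.inv()*T).as_rotvec().round(4),"then shift mm",(T.inv().apply(p-e)*1000).round(1),"| rest now",(Rr.inv().apply(e-t)*1000).round(1))
if __name__=="__main__": go(sys.argv[1],*map(float,sys.argv[2:]))
E
python3 -c "import numpy as np;np.save('rest.npy',[.571,.0235,-.007])"; python3 to.py rest 0 0 215
```

```text
turn first [ 0.0381 -0.0068 -0.1417] then shift mm [-70.6  11.5 -86.3] | rest now [-70.6 -11.5 128.7]
```

```bash
python3 -m crank '[{"tx":0,"ty":0,"tz":-0.02,"ax":0.0127,"ay":-0.0023,"az":-0.0472,"hand":0.085},{"tx":0,"ty":0,"tz":-0.02,"ax":0.0127,"ay":-0.0023,"az":-0.0472,"hand":0.085},{"tx":0,"ty":0.004,"tz":-0.02,"ax":0.0127,"ay":-0.0023,"az":-0.0472,"hand":0.085},{"tx":0,"ty":0.007,"tz":-0.026,"ax":0,"ay":0,"az":0,"hand":0.085},{"tx":-0.035,"ty":0,"tz":0,"ax":0,"ay":0,"az":0,"hand":0.085},{"tx":-0.03,"ty":0,"tz":0,"ax":0,"ay":0,"az":0,"hand":0.085},{"tx":0,"ty":0,"tz":0,"ax":0,"ay":0,"az":0,"hand":0.085},{"tx":0,"ty":0,"tz":0,"ax":0,"ay":0,"az":0,"hand":0.085}]'; python3 to.py rest 0 0 163;  python3 - <<'E'
from h import *
p,X=snap("wrist","w4"); cv2.imwrite("pics/w4.png",cv2.resize(p[:,:,::-1],None,fx=1.5,fy=1.5,interpolation=cv2.INTER_CUBIC))
E
```

```text
clock: 6.0
eef_pos: [0.6228, 0.0215, 0.2888]
tool_rot: [-0.127, 0.004, 0.992, 0.0]
contact_force: [-0.6, 0.4, 0.6]
gripper_width: 0.997
gripper_force: 0.0
turn first [-0.0002  0.0074 -0.0004] then shift mm [-5.3  1.6 56.9] | rest now [ -5.3  -1.6 219.9]
```

View pics/w4.png

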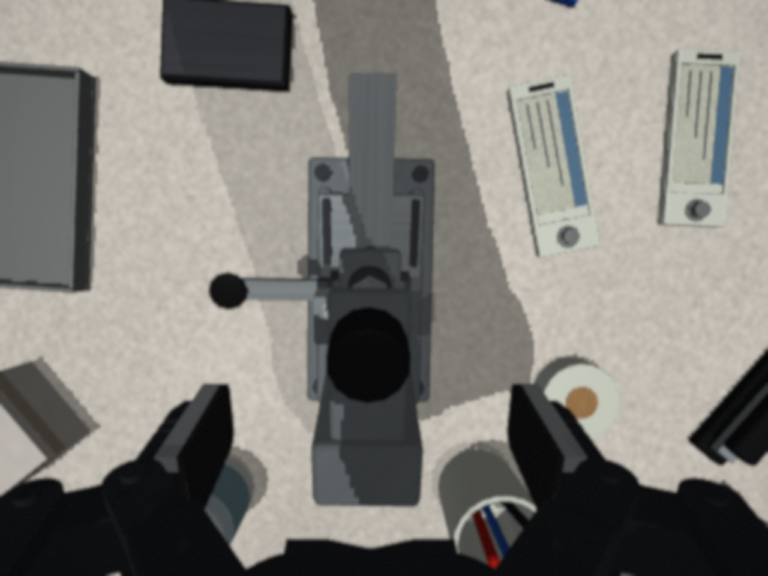

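```bash
python3 - <<'E'
from h import *
from scipy.optimize import least_squares
z=np.load("w4.npz"); c={k:z[k] for k in('K','dist','R','t')}
P=np.array([[-123,-16,0],[-123,16,0],[0,0,185],[0,-80,98],[-40,-32,5],[-40,32,5]])/1000.
uv=(np.array([[349,73],[397,73],[369,354],[228,290],[327,198],[415,198]])+.5)/1.5-.5
f=lambda v:(proj(restT(v)[0].apply(P)+restT(v)[1],c)-uv).ravel()
for n in(4,6):
    s=least_squares(lambda v:f(v)[:2*n],[.568,.022,-.02]); print(s.x,np.degrees(s.x[2]),s.fun.round(1).reshape(-1,2).tolist())
s=least_squares(f,[.568,.022,-.02,.075]); print(s.x,s.fun.round(1).reshape(-1,2).tolist())
np.save("rest.npy",[*s.x[:3]])
E
python3 to.py rest 0 0 163
```

```text
[ 0.5692834   0.02126457 -0.01671887] -0.9579207130772859 [[-0.3, -3.0], [-0.4, -2.8], [0.6, 4.4], [-0.4, -1.2]]
[ 0.56974399  0.02118767 -0.01729441] -0.9908968697766861 [[-0.3, -2.6], [-0.4, -2.3], [0.5, 5.2], [-0.5, -0.7], [-0.3, -1.8], [0.8, -1.2]]
[ 0.56942251  0.020779   -0.01827482  0.06733325] [[-0.2, 0.0], [-1.1, 0.3], [-0.3, 2.0], [1.6, -1.7], [-0.0, -1.2], [-0.2, -0.6]]
turn first [-0.0034  0.0078  0.0109] then shift mm [-4.5 -2.  57.6] | rest now [ -4.5   2.  220.6]
```

```bash
python3 -c "import numpy as np;np.save('rest.npy',[.570,.022,-.013])"; python3 to.py rest 0 0 163
python3 -m crank '[{"tx":-0.0045,"ty":0,"tz":0.028,"ax":0,"ay":0.007,"az":0.003,"hand":0.07},{"tx":0,"ty":0,"tz":0.028,"ax":0,"ay":0,"az":0,"hand":0.07},{"tx":0,"ty":0,"tz":0,"ax":0,"ay":0,"az":0,"hand":0.05},{"tx":0,"ty":0,"tz":0,"ax":0,"ay":0,"az":0,"hand":0.04}]' 100; python3 to.py rest 0 0 163
```

```text
turn first [-0.0021  0.0078  0.0058] then shift mm [-5.  -0.5 57.4] | rest now [ -5.    0.5 220.4]
clock: 6.38
eef_pos: [0.6117, 0.0218, 0.2338]
tool_rot: [-0.131, 0.005, 0.991, -0.0]
contact_force: [-0.4, -0.2, 1.3]
gripper_width: 0.551
gripper_force: 0.0
turn first [-0.0028 -0.0005  0.003 ] then shift mm [-0.8 -0.4  1.2] | rest now [ -0.8   0.4 164.2]
```

Now I'll close on the knob and draw it up 41 mm.

```bash
python3 -m crank '[{"tx":0,"ty":0,"tz":0,"ax":0,"ay":0,"az":0,"hand":0.02},{"tx":0,"ty":0,"tz":0,"ax":0,"ay":0,"az":0,"hand":0.02},{"tx":0,"ty":0,"tz":0,"ax":0,"ay":0,"az":0,"hand":0.02},{"tx":0,"ty":0,"tz":0,"ax":0,"ay":0,"az":0,"hand":0.02},{"tx":0,"ty":0,"tz":0,"ax":0,"ay":0,"az":0,"hand":0.02}]' 100; python3 to.py rest 0 0 163;  python3 -m crank '[{"tx":0,"ty":0,"tz":-0.01,"ax":0,"ay":0,"az":0,"hand":0.02},{"tx":0,"ty":0,"tz":-0.01,"ax":0,"ay":0,"az":0,"hand":0.02},{"tx":0,"ty":0,"tz":-0.01,"ax":0,"ay":0,"az":0,"hand":0.02},{"tx":0,"ty":0,"tz":-0.008,"ax":0,"ay":0,"az":0,"hand":0.02},{"tx":0,"ty":0,"tz":-0.002,"ax":0,"ay":0,"az":0,"hand":0.02},{"tx":0,"ty":0,"tz":0,"ax":0,"ay":0,"az":0,"hand":0.02}]'; python3 to.py rest 0 0 163
```

```text
clock: 6.8
eef_pos: [0.6131, 0.0208, 0.2356]
tool_rot: [-0.129, 0.006, 0.992, -0.001]
contact_force: [-5.4, -9.4, 11.5]
gripper_width: 0.371
gripper_force: 98.6
turn first [-0.0041  0.0023  0.0013] then shift mm [0.1 0.6 3.3] | rest now [ 1.000e-01 -6.000e-01  1.663e+02]
clock: 7.3
eef_pos: [0.6227, 0.0206, 0.272]
tool_rot: [-0.131, 0.006, 0.991, -0.001]
contact_force: [-3.6, -7.7, -18.9]
gripper_width: 0.366
gripper_force: 101.3
turn first [-0.0041 -0.0005  0.0013] then shift mm [-0.1  0.7 41. ] | rest now [-1.00e-01 -7.00e-01  2.04e+02]
```

```bash
python3 -m crank '[{"tx":0,"ty":0,"tz":-0.003,"ax":0,"ay":0,"az":0,"hand":0.02},{"tx":0,"ty":0,"tz":0,"ax":0,"ay":0,"az":0,"hand":0.02},{"tx":0,"ty":0,"tz":0,"ax":0,"ay":0,"az":0,"hand":0.02}]'; python3 to.py rest 0 0 163;  python3 -m crank '[{"tx":0,"ty":0,"tz":0.002,"ax":0,"ay":0,"az":0,"hand":0.02},{"tx":0,"ty":0,"tz":0.002,"ax":0,"ay":0,"az":0,"hand":0.02},{"tx":0,"ty":0,"tz":0.001,"ax":0,"ay":0,"az":0,"hand":0.02},{"tx":0,"ty":0,"tz":0,"ax":0,"ay":0,"az":0,"hand":0.02}]'; python3 to.py rest 0 0 163
```

```text
clock: 7.55
eef_pos: [0.6233, 0.0206, 0.2743]
tool_rot: [-0.131, 0.005, 0.991, -0.001]
contact_force: [-2.8, -8.3, -18.2]
gripper_width: 0.366
gripper_force: 101.3
turn first [-0.0041 -0.0011  0.0014] then shift mm [-0.1  0.7 43.3] | rest now [-1.000e-01 -7.000e-01  2.063e+02]
clock: 7.88
eef_pos: [0.6223, 0.0206, 0.2703]
tool_rot: [-0.13, 0.006, 0.991, -0.001]
contact_force: [-3.2, -8.9, -9.1]
gripper_width: 0.365
gripper_force: 102.6
turn first [-0.0041  0.0001  0.0013] then shift mm [-0.   0.7 39.2] | rest now [ -0.   -0.7 202.2]
```

```bash
python3 -m crank '[{"tx":0,"ty":0,"tz":0,"ax":0,"ay":0,"az":0,"hand":0.06},{"tx":0,"ty":0,"tz":0,"ax":0,"ay":0,"az":0,"hand":0.085},{"tx":0,"ty":0,"tz":-0.02,"ax":0,"ay":0,"az":0,"hand":0.085},{"tx":0,"ty":0,"tz":-0.03,"ax":0,"ay":0,"az":0,"hand":0.085},{"tx":0,"ty":0,"tz":-0.02,"ax":0,"ay":0,"az":0,"hand":0.085}]'
python3 - <<'E'
from h import *
np.save('rest.npy',[.570,.0212,-.013])
z=np.load("w4.npz"); c={k:z[k] for k in('K','dist','R','t')}
uv=(np.array([[568,236],[541,87],[699,209],[709,55]])+.5)/1.5-.5
print(ray(uv,c,[.0215,.012,.0215,.012]).round(4).tolist())
p,X=snap("wrist","w5"); cv2.imwrite("pics/w5.png",cv2.resize(p[:,:,::-1],None,fx=1.5,fy=1.5,interpolation=cv2.INTER_CUBIC))
E
python3 to.py world 480 185 150 12
```

```text
clock: 8.3
eef_pos: [0.6411, 0.0227, 0.3405]
tool_rot: [-0.129, 0.004, 0.992, 0.0]
contact_force: [0.0, 0.3, 1.1]
gripper_width: 0.992
gripper_force: 0.0
[[0.559, 0.1907, 0.0215], [0.4306, 0.1689, 0.012], [0.5369, 0.3023, 0.0215], [0.405, 0.3126, 0.012]]
turn first [ 0.0279 -0.2538 -0.2174] then shift mm [125.1 192.2 193.7] | rest now [  0.3   2.8 278.3]
```

View pics/w5.png

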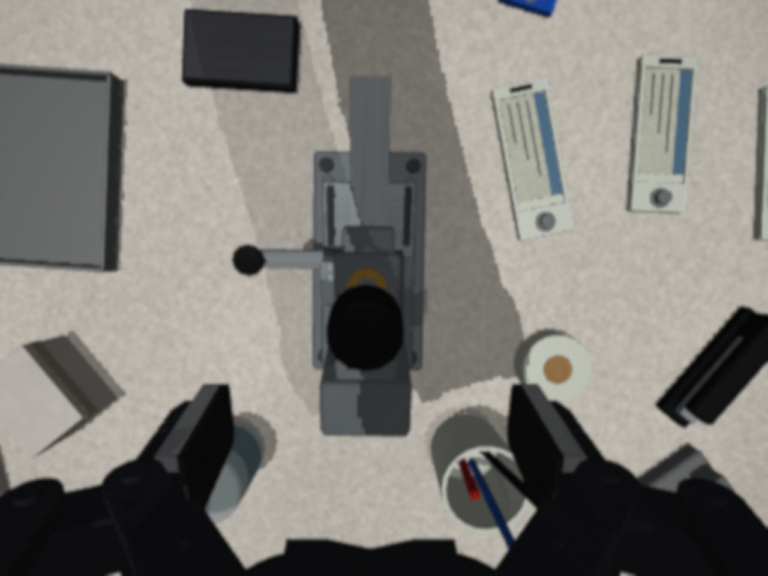

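```bash
python3 -m crank '[{"tx":0,"ty":0,"tz":0,"ax":0.0093,"ay":-0.0846,"az":-0.0725,"hand":0.085},{"tx":0,"ty":0,"tz":0,"ax":0.0093,"ay":-0.0846,"az":-0.0725,"hand":0.085},{"tx":0,"ty":0,"tz":0,"ax":0.0093,"ay":-0.0846,"az":-0.0725,"hand":0.085},{"tx":0.03,"ty":0.02,"tz":0,"ax":0,"ay":0,"az":0,"hand":0.085},{"tx":0.03,"ty":0.02,"tz":0.01,"ax":0,"ay":0,"az":0,"hand":0.085}]' >/dev/null; python3 -m crank '[{"tx":0.012,"ty":0.03,"tz":0.02,"ax":0,"ay":0,"az":0,"hand":0.085},{"tx":0.012,"ty":0.03,"tz":0.02,"ax":0,"ay":0,"az":0,"hand":0.085},{"tx":0.012,"ty":0.03,"tz":0.02,"ax":0,"ay":0,"az":0,"hand":0.085},{"tx":0.012,"ty":0.03,"tz":0.02,"ax":0,"ay":0,"az":0,"hand":0.085},{"tx":0.012,"ty":0.025,"tz":0.025,"ax":0,"ay":0,"az":0,"hand":0.085},{"tx":0,"ty":0,"tz":0.04,"ax":0,"ay":0,"az":0,"hand":0.085},{"tx":0,"ty":0,"tz":0.04,"ax":0,"ay":0,"az":0,"hand":0.085},{"tx":0,"ty":0,"tz":0,"ax":0,"ay":0,"az":0,"hand":0.085}]'
cat > det.py <<'E'
import sys; from h import *
def det(name,near,f):
    p,X=snap(name,f); r=X.reshape(-1,3); r=r[~np.isnan(r[:,0])]
    d=np.hypot(*(r[:,:2]-near).T); g=r[d<.14]; zt=np.median(g[(g[:,2]<.006)&(g[:,2]>-.01)][:,2])
    h=g[(g[:,2]-zt>.007)&(g[:,2]-zt<.016)]
    b=np.round((h[:,:2]-near)*1000).astype(int)+150; im=np.zeros((300,300),np.uint8); im[b[:,1],b[:,0]]=255
    im=cv2.morphologyEx(im,cv2.MORPH_CLOSE,np.ones((7,7))); im=cv2.morphologyEx(im,cv2.MORPH_OPEN,np.ones((9,9)))
    n,l,st,ce=cv2.connectedComponentsWithStats(im); 
    for k in range(1,n):
        if st[k,4]<3000: continue
        v,u=np.nonzero(l==k); (cx,cy),(w,hh),a=cv2.minAreaRect(np.c_[u,v].astype(np.float32))
        if w<hh: a-=90
        a=(a+90)%180-90
        print("box",round(near[0]*1000+cx-150,1),round(near[1]*1000+cy-150,1),"size",round(w),round(hh),"ang",round(a,2),"area",st[k,4],"zdesk",round(zt*1000,1),end=" ")
        C=np.array([near[0]+(cx-150)/1000,near[1]+(cy-150)/1000]); ax=np.array([np.cos(np.radians(a)),np.sin(np.radians(a))])
        q=g[(g[:,2]-zt>.0175)&(g[:,2]-zt<.025)]; q=q[np.abs((q[:,:2]-C)@[-ax[1],ax[0]])<.03]
        print("rivet",(q[:,:2].mean(0)*1000).round(1) if len(q) else None,len(q),"rel x",(np.median((q[:,:2]-C)@ax)*1000).round(1) if len(q) else None)
det(sys.argv[1],np.array([float(sys.argv[2]),float(sys.argv[3])])/1000,sys.argv[4])
E
python3 det.py wrist 495 182 w6; python3 to.py world 487 181 13 11
```

```text
clock: 9.43
eef_pos: [0.4806, 0.1775, 0.1383]
tool_rot: [-0.007, -0.105, 0.994, -0.001]
contact_force: [-1.0, -0.8, -1.9]
gripper_width: 0.994
gripper_force: 0.0
box 498.3 182.6 size 151 55 ang 11.16 area 7901 zdesk -0.6 rivet [558.4 194.3] 172 rel x 61.2
box 471.5 301.5 size 41 119 ang 0.0 area 3828 zdesk -0.6 rivet None 0 rel x None
turn first [ 0.0003 -0.0113  0.0186] then shift mm [ -5.5   1.9 128.7] | rest now [-104.2  155.8   41.1]
```

```bash
python3 -m crank '[{"tx":-0.009,"ty":0.002,"tz":0.03,"ax":0,"ay":-0.011,"az":0.016,"hand":0.066},{"tx":0,"ty":0,"tz":0.04,"ax":0,"ay":0,"az":0,"hand":0.066},{"tx":0,"ty":0,"tz":0.03,"ax":0,"ay":0,"az":0,"hand":0.066},{"tx":0,"ty":0,"tz":0,"ax":0,"ay":0,"az":0,"hand":0.066},{"tx":0,"ty":0,"tz":0,"ax":0,"ay":0,"az":0,"hand":0.066}]' 60; python3 to.py world 490.4 181 13 11.2; python3 -m crank '[{"tx":0,"ty":0,"tz":0.012,"ax":0,"ay":0,"az":0,"hand":0.066},{"tx":0,"ty":0,"tz":0.006,"ax":0,"ay":0,"az":0,"hand":0.066},{"tx":0,"ty":0,"tz":0.004,"ax":0,"ay":0,"az":0,"hand":0.066},{"tx":0,"ty":0,"tz":0,"ax":0,"ay":0,"az":0,"hand":0.066}]';python3 to.py world 490.4 181 13 11.2; python3 -c "from cell import ctrl;print(ctrl.tips_ahead)"
```

```text
clock: 9.9
eef_pos: [0.4926, 0.1824, 0.0447]
tool_rot: [0.002, -0.097, 0.995, 0.0]
contact_force: [0.6, 0.4, 1.6]
gripper_width: 0.773
gripper_force: 0.0
turn first [ 0.0003  0.0045 -0.002 ] then shift mm [ 2.5 -1.  31.7] | rest now [-68.9 160.2 -49.8]
clock: 10.23
eef_pos: [0.4919, 0.1818, 0.021]
tool_rot: [0.002, -0.097, 0.995, 0.0]
contact_force: [0.6, -0.2, 0.3]
gripper_width: 0.776
gripper_force: 0.0
turn first [-0.      0.0042 -0.0021] then shift mm [ 1.7 -0.5  8. ] | rest now [-63.4 159.6 -72.9]
0.008
```

```bash
python3 -m crank '[{"tx":0.0015,"ty":0,"tz":0.004,"ax":0,"ay":0.004,"az":0,"hand":0.066},{"tx":0,"ty":0,"tz":0.004,"ax":0,"ay":0,"az":0,"hand":0.066},{"tx":0,"ty":0,"tz":0,"ax":0,"ay":0,"az":0,"hand":0.066}]' ; python3 -m crank '[{"tx":0,"ty":0,"tz":0.002,"ax":0,"ay":0,"az":0,"hand":0.066},{"tx":0,"ty":0,"tz":0,"ax":0,"ay":0,"az":0,"hand":0.066}]';python3 -m crank '[{"tx":0,"ty":0,"tz":0.002,"ax":0,"ay":0,"az":0,"hand":0.066},{"tx":0,"ty":0,"tz":0,"ax":0,"ay":0,"az":0,"hand":0.066}]';python3 to.py world 490.4 181 13 11.2
```

```text
clock: 10.48
eef_pos: [0.4899, 0.1815, 0.0121]
tool_rot: [-0.001, -0.097, 0.995, 0.0]
contact_force: [-1.0, 0.4, -0.0]
gripper_width: 0.772
gripper_force: 0.0
clock: 10.65
eef_pos: [0.49, 0.1816, 0.0103]
tool_rot: [-0.0, -0.097, 0.995, 0.0]
contact_force: [-0.0, -0.4, 1.3]
gripper_width: 0.773
gripper_force: 0.0
clock: 10.82
eef_pos: [0.4901, 0.1816, 0.0084]
tool_rot: [-0.0, -0.097, 0.995, 0.0]
contact_force: [0.9, 0.3, -0.3]
gripper_width: 0.774
gripper_force: 0.0
turn first [ 0.0002 -0.0006 -0.0018] then shift mm [-0.2 -0.7 -4.6] | rest now [-62.  159.4 -85.6]
```

```bash
python3 -m crank '[{"tx":0,"ty":0,"tz":0.001,"ax":0,"ay":0,"az":0,"hand":0.045},{"tx":0,"ty":0,"tz":0,"ax":0,"ay":0,"az":0,"hand":0.045},{"tx":0,"ty":0,"tz":0,"ax":0,"ay":0,"az":0,"hand":0.045},{"tx":0,"ty":0,"tz":0,"ax":0,"ay":0,"az":0,"hand":0.045}]' 60; python3 to.py world 490.4 181 13 11.2;  python3 -m crank '[{"tx":0,"ty":0,"tz":-0.02,"ax":0,"ay":0,"az":0,"hand":0.045},{"tx":0,"ty":0,"tz":-0.04,"ax":0,"ay":0,"az":0,"hand":0.045},{"tx":0,"ty":0,"tz":-0.04,"ax":0,"ay":0,"az":0,"hand":0.045},{"tx":0,"ty":0,"tz":-0.04,"ax":0,"ay":0,"az":0,"hand":0.045},{"tx":0,"ty":0,"tz":-0.03,"ax":0,"ay":0,"az":0,"hand":0.045},{"tx":0,"ty":0,"tz":0,"ax":0,"ay":0,"az":0,"hand":0.045}]'; python3 to.py rest -150 0 60
```

```text
clock: 11.15
eef_pos: [0.4902, 0.1817, 0.0079]
tool_rot: [-0.0, -0.097, 0.995, -0.0]
contact_force: [-2.2, -1.7, 9.3]
gripper_width: 0.611
gripper_force: 61.8
turn first [-0.0001 -0.0002 -0.0018] then shift mm [-0.1 -0.7 -5.1] | rest now [-61.7 159.4 -86. ]
clock: 11.65
eef_pos: [0.4922, 0.1827, 0.1831]
tool_rot: [0.003, -0.097, 0.995, 0.0]
contact_force: [1.1, -0.5, -2.1]
gripper_width: 0.608
gripper_force: 64.7
turn first [-0.0261  0.2678  0.2057] then shift mm [  44.9 -160.5   23.7] | rest now [-105.1  160.5   83.7]
```

```bash
python3 -m crank '[{"tx":0,"ty":-0.01,"tz":-0.03,"ax":-0.0087,"ay":0.0893,"az":0.0686,"hand":0.045},{"tx":0,"ty":-0.02,"tz":-0.02,"ax":-0.0087,"ay":0.0893,"az":0.0686,"hand":0.045},{"tx":0,"ty":-0.02,"tz":0,"ax":-0.0087,"ay":0.0893,"az":0.0686,"hand":0.045},{"tx":0.02,"ty":-0.025,"tz":0,"ax":0,"ay":0,"az":0,"hand":0.045},{"tx":0.02,"ty":-0.025,"tz":0,"ax":0,"ay":0,"az":0,"hand":0.045},{"tx":0,"ty":-0.03,"tz":0,"ax":0,"ay":0,"az":0,"hand":0.045},{"tx":0,"ty":-0.03,"tz":0,"ax":0,"ay":0,"az":0,"hand":0.045},{"tx":0,"ty":0,"tz":0,"ax":0,"ay":0,"az":0,"hand":0.045}]'; python3 to.py rest -115 0 16
```

```text
clock: 12.32
eef_pos: [0.4573, 0.0169, 0.2375]
tool_rot: [-0.135, 0.01, 0.991, -0.001]
contact_force: [0.3, -1.2, -1.8]
gripper_width: 0.611
gripper_force: 64.7
turn first [-0.0024 -0.0081 -0.0073] then shift mm [-35.9   5.7 111.8] | rest now [-150.9   -5.7  127.8]
```

```bash
python3 -m crank '[{"tx":0,"ty":0.0055,"tz":0.035,"ax":-0.0024,"ay":-0.008,"az":-0.0073,"hand":0.045},{"tx":-0.01,"ty":0,"tz":0.035,"ax":0,"ay":0,"az":0,"hand":0.045},{"tx":-0.026,"ty":0,"tz":0.031,"ax":0,"ay":0,"az":0,"hand":0.045},{"tx":0,"ty":0,"tz":0.009,"ax":0,"ay":0,"az":0,"hand":0.045},{"tx":0,"ty":0,"tz":0,"ax":0,"ay":0,"az":0,"hand":0.045},{"tx":0,"ty":0,"tz":0,"ax":0,"ay":0,"az":0,"hand":0.045}]'; python3 to.py rest -115 0 16;  python3 - <<'E'
from h import *
p,X=snap("wrist","w7"); cv2.imwrite("pics/w7.png",cv2.resize(p[150:384,120:380,::-1],None,fx=3,fy=2.5,interpolation=cv2.INTER_CUBIC))
E
```

```text
clock: 12.82
eef_pos: [0.4634, 0.0287, 0.1228]
tool_rot: [-0.131, 0.003, 0.991, 0.002]
contact_force: [0.1, 0.1, -1.7]
gripper_width: 0.609
gripper_force: 64.7
turn first [ 0.0011 -0.0003  0.0073] then shift mm [-0.5 -6.1  2.6] | rest now [-115.5    6.1   18.6]
```

View pics/w7.png

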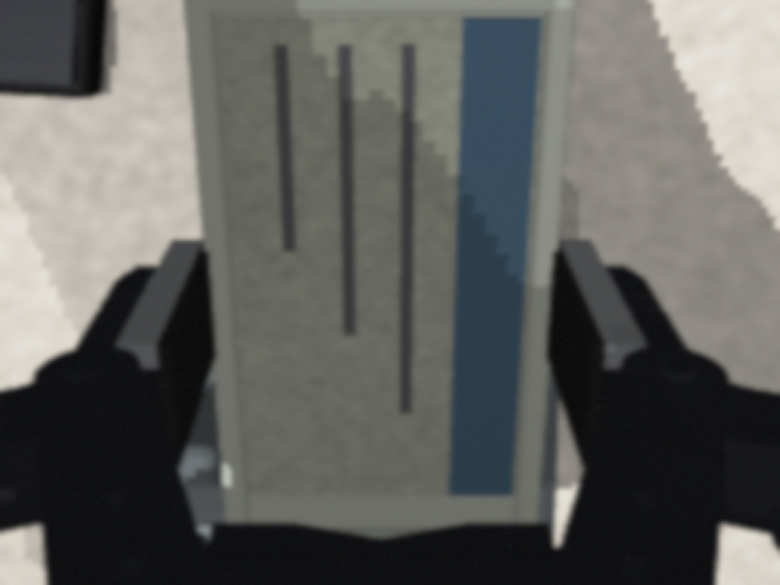

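```bash
python3 -m crank '[{"tx":0,"ty":-0.006,"tz":0,"ax":0.001,"ay":0,"az":0.007,"hand":0.045},{"tx":0,"ty":0,"tz":0,"ax":0,"ay":0,"az":0,"hand":0.045},{"tx":0,"ty":0,"tz":0.004,"ax":0,"ay":0,"az":0,"hand":0.045},{"tx":0,"ty":0,"tz":0,"ax":0,"ay":0,"az":0,"hand":0.045},{"tx":0,"ty":0,"tz":0,"ax":0,"ay":0,"az":0,"hand":0.045}]'; python3 to.py rest -110 0 10
```

```text
clock: 13.28
eef_pos: [0.4625, 0.0223, 0.1188]
tool_rot: [-0.13, 0.007, 0.991, 0.001]
contact_force: [0.3, -0.5, -1.8]
gripper_width: 0.608
gripper_force: 64.7
turn first [-0.0002  0.0008 -0.0004] then shift mm [-5.1  0.3  4.5] | rest now [-115.1   -0.3   14.5]
```

```bash
python3 -m crank '[{"tx":-0.005,"ty":0,"tz":0.002,"ax":0,"ay":0,"az":0,"hand":0.045},{"tx":0,"ty":0,"tz":0.0025,"ax":0,"ay":0,"az":0,"hand":0.045},{"tx":0,"ty":0,"tz":0,"ax":0,"ay":0,"az":0,"hand":0.045},{"tx":0,"ty":0,"tz":0,"ax":0,"ay":0,"az":0,"hand":0.045}]'; python3 to.py rest -110 0 8.5; python3 -m crank '[{"tx":0,"ty":0,"tz":0.0015,"ax":0,"ay":0,"az":0,"hand":0.045},{"tx":0,"ty":0,"tz":0,"ax":0,"ay":0,"az":0,"hand":0.045},{"tx":0,"ty":0,"tz":0,"ax":0,"ay":0,"az":0,"hand":0.045}]'; python3 to.py rest -110 0 8.5
```

```text
clock: 13.62
eef_pos: [0.4662, 0.0224, 0.1128]
tool_rot: [-0.13, 0.007, 0.991, 0.001]
contact_force: [0.3, -0.4, -2.0]
gripper_width: 0.61
gripper_force: 64.7
turn first [ 0.0001  0.0001 -0.0001] then shift mm [-0.1  0.2  1.1] | rest now [-110.1   -0.2    9.6]
clock: 13.87
eef_pos: [0.466, 0.0224, 0.1117]
tool_rot: [-0.13, 0.007, 0.991, 0.001]
contact_force: [-0.5, 1.0, 3.0]
gripper_width: 0.61
gripper_force: 65.1
turn first [-0.      0.0009 -0.0003] then shift mm [0.1 0.2 0.1] | rest now [-109.9   -0.2    8.6]
```

```bash
python3 -m crank '[{"tx":-0.01,"ty":0,"tz":-0.0008,"ax":0,"ay":0,"az":0,"hand":0.045},{"tx":-0.01,"ty":0,"tz":0,"ax":0,"ay":0,"az":0,"hand":0.045},{"tx":-0.01,"ty":0,"tz":0,"ax":0,"ay":0,"az":0,"hand":0.045},{"tx":-0.005,"ty":0,"tz":0,"ax":0,"ay":0,"az":0,"hand":0.045},{"tx":0,"ty":0,"tz":0,"ax":0,"ay":0,"az":0,"hand":0.045}]'; python3 to.py rest -70 0 8.5; python3 -m crank '[{"tx":-0.002,"ty":0,"tz":0,"ax":0,"ay":0,"az":0,"hand":0.045},{"tx":-0.002,"ty":0,"tz":0,"ax":0,"ay":0,"az":0,"hand":0.045},{"tx":0,"ty":0,"tz":0,"ax":0,"ay":0,"az":0,"hand":0.045}]'; python3 to.py rest -70 0 8.5
```

```text
clock: 14.28
eef_pos: [0.5009, 0.0219, 0.1026]
tool_rot: [-0.13, 0.007, 0.991, 0.001]
contact_force: [0.3, -0.3, -2.7]
gripper_width: 0.614
gripper_force: 64.7
turn first [ 0.0005  0.0003 -0.0005] then shift mm [-3.9  0.2  0.3] | rest now [-73.9  -0.2   8.8]
clock: 14.53
eef_pos: [0.5039, 0.0218, 0.1023]
tool_rot: [-0.13, 0.007, 0.991, 0.001]
contact_force: [-0.1, 0.4, -1.8]
gripper_width: 0.609
gripper_force: 64.7
turn first [-0.0001  0.0007 -0.0003] then shift mm [-0.9  0.3  0.7] | rest now [-70.9  -0.3   9.2]
```

```bash
python3 -m crank '[{"tx":-0.002,"ty":0,"tz":0,"ax":0,"ay":0,"az":0,"hand":0.045},{"tx":0,"ty":0,"tz":0,"ax":0,"ay":0,"az":0,"hand":0.045},{"tx":0,"ty":0,"tz":0,"ax":0,"ay":0,"az":0,"hand":0.045}]' | grep force; python3 to.py rest -70 0 8.5; python3 -m crank '[{"tx":-0.002,"ty":0,"tz":0,"ax":0,"ay":0,"az":0,"hand":0.045},{"tx":0,"ty":0,"tz":0,"ax":0,"ay":0,"az":0,"hand":0.045},{"tx":0,"ty":0,"tz":0,"ax":0,"ay":0,"az":0,"hand":0.045}]' | grep force; python3 to.py rest -70 0 8.5
```

```text
contact_force: [0.8, -0.7, -2.2]
gripper_force: 64.7
turn first [-0.0001  0.0008 -0.0004] then shift mm [1.  0.3 0.8] | rest now [-69.   -0.3   9.3]
contact_force: [0.4, 0.0, -2.4]
gripper_force: 64.8
turn first [-0.0001  0.0007 -0.0003] then shift mm [3.  0.3 0.8] | rest now [-67.   -0.3   9.3]
```

```bash
for i in 1 2 3; do python3 -m crank '[{"tx":-0.0015,"ty":0,"tz":0,"ax":0,"ay":0,"az":0,"hand":0.045},{"tx":0,"ty":0,"tz":0,"ax":0,"ay":0,"az":0,"hand":0.045}]' | grep contact; python3 to.py rest -70 0 8.5; done
```

```text
contact_force: [-9.2, 0.5, 4.1]
turn first [-0.0004 -0.0024 -0.0002] then shift mm [3.3 0.2 0.3] | rest now [-66.7  -0.2   8.8]
contact_force: [-20.4, 0.5, 16.7]
turn first [-0.001  -0.0055 -0.0001] then shift mm [3.5 0.2 0.3] | rest now [-66.5  -0.2   8.8]
contact_force: [-31.8, -0.7, 30.4]
turn first [-0.0017 -0.0086 -0.    ] then shift mm [3.6 0.1 0.2] | rest now [-66.4  -0.1   8.7]
```

```bash
python3 -c "import numpy as np;np.save('rest.npy',[.5717,.0212,-.013])"; python3 -m crank '[{"tx":0.0036,"ty":0,"tz":0,"ax":0,"ay":0,"az":0,"hand":0.045},{"tx":0,"ty":0,"tz":0,"ax":0,"ay":0,"az":0,"hand":0.066},{"tx":0,"ty":0,"tz":0,"ax":0,"ay":0,"az":0,"hand":0.075},{"tx":0,"ty":0,"tz":0,"ax":0,"ay":0,"az":0,"hand":0.075},{"tx":0,"ty":0,"tz":0,"ax":0,"ay":0,"az":0,"hand":0.075}]'; python3 to.py rest -68.6 0 8.5; python3 -m crank '[{"tx":0,"ty":0,"tz":-0.03,"ax":0,"ay":0,"az":0,"hand":0.075},{"tx":0,"ty":0,"tz":-0.04,"ax":0,"ay":0,"az":0,"hand":0.075},{"tx":0.02,"ty":0,"tz":-0.03,"ax":0,"ay":0,"az":0,"hand":0.03},{"tx":0.01,"ty":0,"tz":-0.02,"ax":0,"ay":0,"az":0,"hand":0},{"tx":0,"ty":0,"tz":0,"ax":0,"ay":0,"az":0,"hand":0},{"tx":0,"ty":0,"tz":0,"ax":0,"ay":0,"az":0,"hand":0},{"tx":0,"ty":0,"tz":0,"ax":0,"ay":0,"az":0,"hand":0}]'; python3 to.py rest 0 -80 140;  python3 - <<'E'
from h import *
p,X=snap("wrist","w8"); cv2.imwrite("pics/w8.png",cv2.resize(p[100:384,100:400,::-1],None,fx=2.6,fy=2.1,interpolation=cv2.INTER_CUBIC))
E
```

```text
clock: 15.95
eef_pos: [0.5089, 0.0217, 0.1011]
tool_rot: [-0.13, 0.007, 0.991, 0.001]
contact_force: [-0.4, -0.9, 0.3]
gripper_width: 0.877
gripper_force: 0.0
turn first [ 0.      0.0011 -0.0004] then shift mm [1.2 0.3 0.4] | rest now [-67.4  -0.3   8.9]
clock: 16.53
eef_pos: [0.5105, 0.0215, 0.2241]
tool_rot: [-0.13, 0.007, 0.991, 0.001]
contact_force: [0.2, -0.1, -0.2]
gripper_width: 0.166
gripper_force: 0.0
turn first [-0.0002  0.0003 -0.0006] then shift mm [-97.7 -79.5 -11.8] | rest now [-97.7  -0.5 128.2]
```

View pics/w8.png

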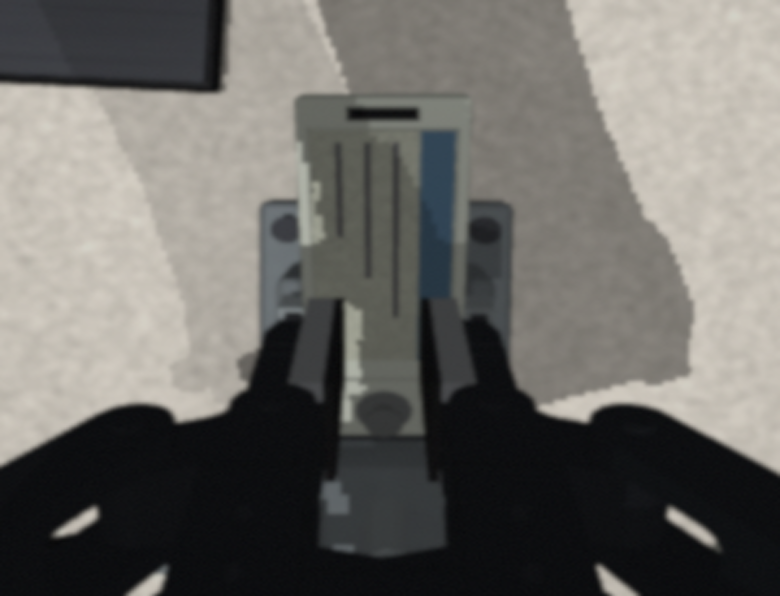

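```bash
python3 - <<'E'
from h import *
z=np.load("w8.npz"); c={k:z[k] for k in('K','dist','R','t')}
Rr,t=restT(np.load('rest.npy')); a=ray([247.3,296.2],c,[.0])[0]; o=-c['R'].T@c['t']
A,B=Rr.inv().apply(o-t),Rr.inv().apply(a-t); k=(.0215-A[2])/(B[2]-A[2]); print((A+k*(B-A))*1000)
E
python3 -m crank '[{"tx":0,"ty":-0.04,"tz":-0.01,"ax":0,"ay":0,"az":0,"hand":0},{"tx":0,"ty":-0.039,"tz":-0.01,"ax":0,"ay":0,"az":0,"hand":0},{"tx":-0.035,"ty":0,"tz":0,"ax":0,"ay":0,"az":0,"hand":0},{"tx":-0.035,"ty":0,"tz":0,"ax":0,"ay":0,"az":0,"hand":0},{"tx":-0.028,"ty":0,"tz":0.01,"ax":0,"ay":0,"az":0,"hand":0},{"tx":0,"ty":0,"tz":0.02,"ax":0,"ay":0,"az":0,"hand":0},{"tx":0,"ty":0,"tz":0,"ax":0,"ay":0,"az":0,"hand":0},{"tx":0,"ty":0,"tz":0,"ax":0,"ay":0,"az":0,"hand":0}]'; python3 to.py rest 0 -80 106
```

```text
[-4.31011015 -1.09120201 21.5       ]
clock: 17.25
eef_pos: [0.6007, -0.0583, 0.1884]
tool_rot: [-0.132, 0.006, 0.991, 0.001]
contact_force: [-0.1, -0.1, 0.8]
gripper_width: 0.002
gripper_force: 0.0
turn first [ 0.0005 -0.0028  0.0004] then shift mm [-0.4 -0.9 11.3] | rest now [ -0.4 -79.1 117.3]
```

```bash
python3 -m crank '[{"tx":0,"ty":0,"tz":0.008,"ax":0,"ay":0,"az":0,"hand":0},{"tx":0,"ty":0,"tz":0.006,"ax":0,"ay":0,"az":0,"hand":0},{"tx":0,"ty":0,"tz":0.003,"ax":0,"ay":0,"az":0,"hand":0},{"tx":0,"ty":0,"tz":0,"ax":0,"ay":0,"az":0,"hand":0}]'|grep contact;python3 to.py rest 0 -80 106; python3 -m crank '[{"tx":0,"ty":0,"tz":0.004,"ax":0,"ay":0,"az":0,"hand":0},{"tx":0,"ty":0,"tz":0.003,"ax":0,"ay":0,"az":0,"hand":0},{"tx":0,"ty":0,"tz":0,"ax":0,"ay":0,"az":0,"hand":0}]'|grep contact;python3 to.py rest 0 -80 106
```

```text
contact_force: [0.9, 1.3, 4.1]
turn first [ 0.      0.002  -0.0001] then shift mm [ 0.  -1.  -3.7] | rest now [  0.  -79.  102.3]
contact_force: [0.1, -0.5, 1.8]
turn first [-0.0003  0.0005 -0.0005] then shift mm [ -0.2  -0.5 -11.5] | rest now [ -0.2 -79.5  94.5]
```

```bash
python3 -m crank '[{"tx":0,"ty":0,"tz":0.002,"ax":0,"ay":0,"az":0,"hand":0},{"tx":0,"ty":0,"tz":0,"ax":0,"ay":0,"az":0,"hand":0},{"tx":0,"ty":0,"tz":0,"ax":0,"ay":0,"az":0,"hand":0}]'|grep contact;python3 to.py rest 0 -80 106;  python3 -m crank '[{"tx":0,"ty":0,"tz":-0.03,"ax":0,"ay":0,"az":0,"hand":0},{"tx":0,"ty":0,"tz":-0.03,"ax":0,"ay":0,"az":0,"hand":0},{"tx":0.02,"ty":0,"tz":-0.03,"ax":0,"ay":0,"az":0,"hand":0.03},{"tx":0.04,"ty":0.01,"tz":-0.01,"ax":0,"ay":0,"az":0,"hand":0.07},{"tx":0.03,"ty":0.03,"tz":0,"ax":0,"ay":0,"az":0,"hand":0.07},{"tx":0.01,"ty":0.04,"tz":0,"ax":0,"ay":0,"az":0,"hand":0.07},{"tx":0,"ty":0,"tz":0,"ax":0,"ay":0,"az":0,"hand":0.07}]';  python3 to.py rest -68.6 0 8.5;python3 - <<'E'
from h import *
p,X=snap("wrist","w9"); cv2.imwrite("pics/w9.png",cv2.resize(p[100:384,100:400,::-1],None,fx=2.6,fy=2.1,interpolation=cv2.INTER_CUBIC))
E
```

```text
contact_force: [0.8, -0.1, 1.2]
turn first [-0.0002  0.0007 -0.0004] then shift mm [  0.1  -0.6 -13.1] | rest now [  0.1 -79.4  92.9]
clock: 18.67
eef_pos: [0.5241, 0.0287, 0.2886]
tool_rot: [-0.129, 0.003, 0.992, 0.001]
contact_force: [0.2, 2.4, 1.1]
gripper_width: 0.705
gripper_force: 0.0
turn first [-0.0006  0.0029  0.0072] then shift mm [-32.8  -6.9 185.5] | rest now [-101.4    6.9  194. ]
```

View pics/w9.png

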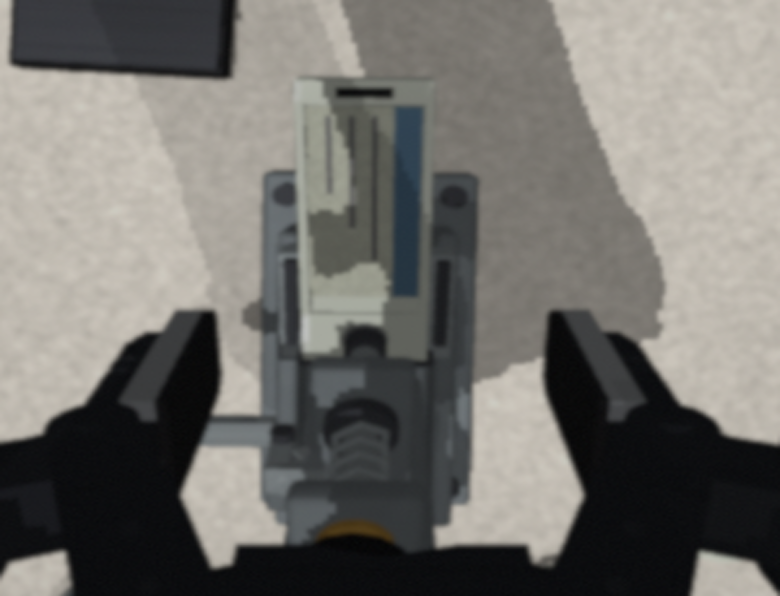

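Run:
```python
from h import *
Rr,t=restT(np.load('rest.npy'))
for n in("top","side"):
    p,X=snap(n,n+"1"); r=X.reshape(-1,3); r=r[~np.isnan(r[:,0])]; q=Rr.inv().apply(r-t)*1000
    m=(np.hypot(q[:,0],q[:,1])<14)&(q[:,2]>120)&(q[:,2]<240); print(n,m.sum(),np.percentile(q[m][:,2],[0,25,50,75,95]).round(1) if m.sum() else '')
    m=(np.hypot(q[:,0],q[:,1]+80)<14)&(q[:,2]>70)&(q[:,2]<140); print("pad",q[m].mean(0).round(1),m.sum(),np.percentile(q[m][:,2],[0,50,95]).round(1) if m.sum() else '')
```

```text
top 0 
pad [nan nan nan] 0 
side 45 [120.3 147.8 151.2 183.2 184.4]
pad [ -3.4 -75.   94.2] 18 [87.4 94.9 97.7]<stdin>:6: RuntimeWarning: Mean of empty slice.
  ret = um.true_divide(
```

```bash
python3 -m crank '[{"tx":0,"ty":0,"tz":0,"ax":0,"ay":0,"az":0,"hand":0.07},{"tx":0,"ty":0,"tz":0,"ax":0,"ay":0,"az":0,"hand":0.07}]'>/dev/null; python3 to.py rest -68.6 0 8.2
```

```text
turn first [ 0.0003  0.     -0.0018] then shift mm [-29.7   1.  184.1] | rest now [-98.3  -1.  192.3]
```

```bash
python3 -m crank '[{"tx":-0.0297,"ty":0.001,"tz":0.02,"ax":0,"ay":0,"az":-0.002,"hand":0.07},{"tx":0,"ty":0,"tz":0.04,"ax":0,"ay":0,"az":0,"hand":0.07},{"tx":0,"ty":0,"tz":0.04,"ax":0,"ay":0,"az":0,"hand":0.07},{"tx":0,"ty":0,"tz":0.04,"ax":0,"ay":0,"az":0,"hand":0.07},{"tx":0,"ty":0,"tz":0.025,"ax":0,"ay":0,"az":0,"hand":0.07},{"tx":0,"ty":0,"tz":0.01,"ax":0,"ay":0,"az":0,"hand":0.07},{"tx":0,"ty":0,"tz":0,"ax":0,"ay":0,"az":0,"hand":0.07},{"tx":0,"ty":0,"tz":0,"ax":0,"ay":0,"az":0,"hand":0.07}]' | grep contact; python3 to.py rest -68.6 0 8.2
```

```text
contact_force: [0.8, -1.5, 0.2]
turn first [0.0004 0.0013 0.0013] then shift mm [ 0.4 -0.9 10.5] | rest now [-68.2   0.9  18.7]
```

```bash
python3 -m crank '[{"tx":0,"ty":-0.001,"tz":0.006,"ax":0,"ay":0,"az":0,"hand":0.066},{"tx":0,"ty":0,"tz":0.004,"ax":0,"ay":0,"az":0,"hand":0.066},{"tx":0,"ty":0,"tz":0,"ax":0,"ay":0,"az":0,"hand":0.066},{"tx":0,"ty":0,"tz":0,"ax":0,"ay":0,"az":0,"hand":0.045},{"tx":0,"ty":0,"tz":0,"ax":0,"ay":0,"az":0,"hand":0.045},{"tx":0,"ty":0,"tz":0,"ax":0,"ay":0,"az":0,"hand":0.045},{"tx":0,"ty":0,"tz":0,"ax":0,"ay":0,"az":0,"hand":0.045}]' 60; python3 to.py rest -68.6 0 8.2; python3 -m crank '[{"tx":0.006,"ty":0,"tz":0,"ax":0,"ay":0,"az":0,"hand":0.045},{"tx":0.012,"ty":0,"tz":0,"ax":0,"ay":0,"az":0,"hand":0.045},{"tx":0.02,"ty":0,"tz":0,"ax":0,"ay":0,"az":0,"hand":0.045},{"tx":0.02,"ty":0,"tz":0,"ax":0,"ay":0,"az":0,"hand":0.045},{"tx":0,"ty":0,"tz":0,"ax":0,"ay":0,"az":0,"hand":0.045}]'; python3 to.py rest -180 0 40; cat rest.npy >/dev/null
```

```text
clock: 20.23
eef_pos: [0.5077, 0.022, 0.101]
tool_rot: [-0.13, 0.006, 0.992, 0.001]
contact_force: [-1.2, -1.6, 7.3]
gripper_width: 0.609
gripper_force: 63.3
turn first [-0.0003  0.0016  0.0015] then shift mm [0.  0.1 0.3] | rest now [-68.6  -0.1   8.5]
clock: 20.65
eef_pos: [0.4494, 0.0229, 0.1166]
tool_rot: [-0.13, 0.005, 0.992, 0.0]
contact_force: [-0.4, 0.7, 3.7]
gripper_width: 0.615
gripper_force: 63.4
turn first [-0.001   0.0019  0.0022] then shift mm [ 51.1  -0.1 -31.5] | rest now [-1.289e+02  1.000e-01  8.500e+00]
```

```bash
python3 -m crank '[{"tx":0.025,"ty":0,"tz":0,"ax":0,"ay":0,"az":0,"hand":0.045},{"tx":0.025,"ty":0,"tz":0,"ax":0,"ay":0,"az":0,"hand":0.045},{"tx":0,"ty":0,"tz":-0.04,"ax":0,"ay":0,"az":0,"hand":0.045},{"tx":0,"ty":0,"tz":-0.04,"ax":0,"ay":0,"az":0,"hand":0.045},{"tx":0,"ty":-0.03,"tz":-0.02,"ax":0,"ay":-0.0873,"az":0,"hand":0.045},{"tx":0,"ty":-0.035,"tz":0,"ax":0,"ay":-0.0873,"az":0,"hand":0.045},{"tx":0,"ty":-0.035,"tz":0,"ax":0,"ay":-0.0873,"az":0,"hand":0.045},{"tx":0,"ty":-0.035,"tz":0,"ax":0,"ay":0,"az":0,"hand":0.045}]' >/dev/null;  python3 -m crank '[{"tx":0,"ty":-0.04,"tz":0,"ax":0,"ay":0,"az":0.04,"hand":0.045},{"tx":-0.01,"ty":-0.04,"tz":0,"ax":0,"ay":0,"az":0.03,"hand":0.045},{"tx":-0.01,"ty":-0.04,"tz":0,"ax":0,"ay":0,"az":0,"hand":0.045},{"tx":-0.02,"ty":-0.04,"tz":0,"ax":0,"ay":0,"az":0,"hand":0.045},{"tx":-0.03,"ty":-0.03,"tz":0,"ax":0,"ay":0,"az":0,"hand":0.045},{"tx":0,"ty":0,"tz":0,"ax":0,"ay":0,"az":0,"hand":0.045},{"tx":0,"ty":0,"tz":0,"ax":0,"ay":0,"az":0,"hand":0.045},{"tx":0,"ty":0,"tz":0,"ax":0,"ay":0,"az":0,"hand":0.045}]'; python3 to.py world 492 -450 100 -4.4
python3 - <<'E'
from h import *
p,X=snap("wrist","w10"); r=X.reshape(-1,3); r=r[~np.isnan(r[:,0])]
m=(r[:,0]>.38)&(r[:,0]<.62)&(r[:,1]>-.54)&(r[:,1]<-.2)
w=r[m&(r[:,2]>.016)&(r[:,2]<.032)]; print("rim",len(w),cv2.minAreaRect((w[:,:2]*1000).astype(np.float32)))
cv2.imwrite("pics/w10.png",p[:,:,::-1])
p,X=snap("top","t2"); r=X.reshape(-1,3); r=r[~np.isnan(r[:,0])]
E
```

```text
clock: 21.98
eef_pos: [0.4836, -0.3028, 0.2243]
tool_rot: [0.0, 0.04, 0.999, 0.001]
contact_force: [0.2, -0.2, -2.2]
gripper_width: 0.607
gripper_force: 64.5
turn first [ 0.0012  0.0001 -0.0038] then shift mm [ -19.7 -146.1  124.3] | rest now [-119.7 -325.1  122.5]
rim 3779 ((498.84283447265625, -370.5579833984375), (284.8469543457031, 189.9701690673828), 85.5366439819336)
```

View pics/w10.png

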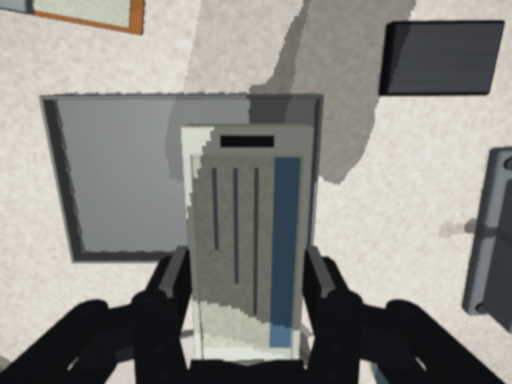

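```bash
python3 to.py world 483.9 -457.7 60 -4.46; python3 -m crank '[{"tx":-0.003,"ty":-0.038,"tz":0.02,"ax":0.001,"ay":0,"az":-0.003,"hand":0.045},{"tx":-0.003,"ty":-0.038,"tz":0.03,"ax":0,"ay":0,"az":0,"hand":0.045},{"tx":-0.003,"ty":-0.038,"tz":0.03,"ax":0,"ay":0,"az":0,"hand":0.045},{"tx":-0.003,"ty":-0.038,"tz":0.03,"ax":0,"ay":0,"az":0,"hand":0.045},{"tx":0,"ty":0,"tz":0.035,"ax":0,"ay":0,"az":0,"hand":0.045},{"tx":0,"ty":0,"tz":0,"ax":0,"ay":0,"az":0,"hand":0.045},{"tx":0,"ty":0,"tz":0,"ax":0,"ay":0,"az":0,"hand":0.045},{"tx":0,"ty":0,"tz":0,"ax":0,"ay":0,"az":0,"hand":0.045}]';python3 to.py world 483.9 -457.7 14 -4.46
```

```text
turn first [ 0.0003  0.0006 -0.0023] then shift mm [ -12.4 -154.6  164.9] | rest now [-119.9 -324.9  123. ]
clock: 22.75
eef_pos: [0.485, -0.4381, 0.0952]
tool_rot: [0.001, 0.038, 0.999, -0.001]
contact_force: [0.5, 0.1, -0.4]
gripper_width: 0.609
gripper_force: 64.5
turn first [-0.0013  0.0026  0.001 ] then shift mm [ -0.4 -19.7  81.2] | rest now [ -83.2 -460.4   -1.4]
```

```bash
python3 -m crank '[{"tx":0,"ty":-0.0195,"tz":0.02,"ax":0,"ay":0.002,"az":0,"hand":0.045},{"tx":0,"ty":0,"tz":0.03,"ax":0,"ay":0,"az":0,"hand":0.045},{"tx":0,"ty":0,"tz":0.018,"ax":0,"ay":0,"az":0,"hand":0.045},{"tx":0,"ty":0,"tz":0.005,"ax":0,"ay":0,"az":0,"hand":0.045},{"tx":0,"ty":0,"tz":0,"ax":0,"ay":0,"az":0,"hand":0.045},{"tx":0,"ty":0,"tz":0,"ax":0,"ay":0,"az":0,"hand":0.045},{"tx":0,"ty":0,"tz":0,"ax":0,"ay":0,"az":0,"hand":0.045}]';python3 to.py world 483.9 -457.7 12.5 -4.46
```

```text
clock: 23.33
eef_pos: [0.4835, -0.4588, 0.0225]
tool_rot: [0.001, 0.039, 0.999, -0.001]
contact_force: [0.1, -0.6, -1.2]
gripper_width: 0.617
gripper_force: 64.5
turn first [-0.0025  0.0012 -0.    ] then shift mm [-0.3  1.2 10. ] | rest now [ -65.5 -481.1  -71.9]
```

Lower, release, and back away upward. Then I'll check the rivet by depth.

```bash
python3 -m crank '[{"tx":0,"ty":0,"tz":0.006,"ax":-0.002,"ay":0.001,"az":0,"hand":0.045},{"tx":0,"ty":0,"tz":0.004,"ax":0,"ay":0,"az":0,"hand":0.045},{"tx":0,"ty":0,"tz":0,"ax":0,"ay":0,"az":0,"hand":0.045},{"tx":0,"ty":0,"tz":0,"ax":0,"ay":0,"az":0,"hand":0.045}]'; python3 -m crank '[{"tx":0,"ty":0,"tz":0,"ax":0,"ay":0,"az":0,"hand":0.064},{"tx":0,"ty":0,"tz":0,"ax":0,"ay":0,"az":0,"hand":0.064},{"tx":0,"ty":0,"tz":0,"ax":0,"ay":0,"az":0,"hand":0.064},{"tx":0,"ty":0,"tz":-0.03,"ax":0,"ay":0,"az":0,"hand":0.066},{"tx":0,"ty":0,"tz":-0.04,"ax":0,"ay":0,"az":0,"hand":0.07},{"tx":0,"ty":0,"tz":-0.04,"ax":0,"ay":0,"az":0,"hand":0.07},{"tx":0,"ty":0,"tz":-0.04,"ax":0,"ay":0,"az":0,"hand":0.07},{"tx":0,"ty":0,"tz":-0.03,"ax":0,"ay":0,"az":0,"hand":0.07}]'
python3 - <<'E'
from h import *
p,X=snap("wrist","w11"); r=X.reshape(-1,3); r=r[~np.isnan(r[:,0])]
t=np.array([.4988,-.3706,0]); q=Ro.from_euler('z',np.radians(4.46)).apply(r-t)*1000
h=q[(abs(q[:,0])<88)&(abs(q[:,1])<134)&(q[:,2]>11)&(q[:,2]<30)]; print("holder in tray frame",cv2.minAreaRect(h[:,:2].astype(np.float32)),np.median(h[:,2]))
g=h[np.hypot(h[:,0]-62,h[:,1]+88)<5]; print("rivet z",len(g),np.median(g[:,2]) if len(g) else '', "floor",np.median(q[(abs(q[:,0])<80)&(abs(q[:,1])<20)][:,2]))
E
```

```text
clock: 23.67
eef_pos: [0.4831, -0.459, 0.0115]
tool_rot: [-0.0, 0.039, 0.999, 0.0]
contact_force: [-2.9, 2.7, 16.9]
gripper_width: 0.607
gripper_force: 69.5
clock: 24.33
eef_pos: [0.4832, -0.4588, 0.1935]
tool_rot: [-0.0, 0.039, 0.999, 0.0]
contact_force: [-0.0, -0.4, -0.0]
gripper_width: 0.818
gripper_force: 0.0
holder in tray frame ((-0.42900848388671875, -90.49948120117188), (149.68919372558594, 54.07796096801758), 0.07910078018903732) 13.96785378327314
rivet z 61 18.41866410042662 floor 3.3082155345561852
```

```bash
python3 -m crank '[{"tx":0,"ty":0,"tz":-0.04,"ax":0,"ay":0.0873,"az":0,"hand":0.07},{"tx":0,"ty":0.01,"tz":-0.038,"ax":0,"ay":0.0873,"az":-0.035,"hand":0.07},{"tx":0,"ty":0.035,"tz":-0.02,"ax":0,"ay":0.0873,"az":-0.03,"hand":0.07},{"tx":-0.01,"ty":0.04,"tz":0,"ax":0,"ay":0,"az":0,"hand":0.07},{"tx":-0.01,"ty":0.04,"tz":0,"ax":0,"ay":0,"az":0,"hand":0.07},{"tx":-0.01,"ty":0.04,"tz":0,"ax":0,"ay":0,"az":0,"hand":0.07},{"tx":-0.01,"ty":0.04,"tz":0,"ax":0,"ay":0,"az":0,"hand":0.07},{"tx":-0.01,"ty":0.04,"tz":0,"ax":0,"ay":0,"az":0,"hand":0.07}]' >/dev/null;  python3 -m crank '[{"tx":-0.01,"ty":0.04,"tz":0,"ax":0,"ay":0,"az":0,"hand":0.07},{"tx":-0.01,"ty":0.04,"tz":0,"ax":0,"ay":0,"az":0,"hand":0.07},{"tx":-0.01,"ty":0.04,"tz":0,"ax":0,"ay":0,"az":0,"hand":0.07},{"tx":-0.01,"ty":0.04,"tz":0,"ax":0,"ay":0,"az":0,"hand":0.07},{"tx":-0.01,"ty":0.04,"tz":0,"ax":0,"ay":0,"az":0,"hand":0.07},{"tx":0,"ty":0,"tz":0,"ax":0,"ay":0,"az":0,"hand":0.07},{"tx":0,"ty":0,"tz":0,"ax":0,"ay":0,"az":0,"hand":0.07},{"tx":0,"ty":0,"tz":0,"ax":0,"ay":0,"az":0,"hand":0.07}]';python3 to.py rest -1.5 -0.5 220
```

```text
clock: 25.72
eef_pos: [0.5943, -0.0159, 0.2664]
tool_rot: [-0.132, 0.006, 0.991, 0.007]
contact_force: [-0.0, -0.5, 0.5]
gripper_width: 0.821
gripper_force: 0.0
turn first [ 0.0121 -0.0023  0.0018] then shift mm [-25.8  36.3 -29.1] | rest now [-27.3 -36.8 190.9]
```

```bash
python3 -m crank '[{"tx":0,"ty":0,"tz":-0.03,"ax":0.012,"ay":-0.002,"az":0.002,"hand":0.07},{"tx":0,"ty":0,"tz":-0.005,"ax":0,"ay":0,"az":0,"hand":0.07},{"tx":-0.013,"ty":0.018,"tz":0,"ax":0,"ay":0,"az":0,"hand":0.07},{"tx":-0.013,"ty":0.018,"tz":0,"ax":0,"ay":0,"az":0,"hand":0.07},{"tx":0,"ty":0,"tz":0,"ax":0,"ay":0,"az":0,"hand":0.07},{"tx":0,"ty":0,"tz":0,"ax":0,"ay":0,"az":0,"hand":0.07},{"tx":0,"ty":0,"tz":0,"ax":0,"ay":0,"az":0,"hand":0.07}]'|grep contact;python3 to.py rest 0 0 165
```

```text
contact_force: [-0.3, 0.4, 0.3]
turn first [ 0.0004  0.     -0.0019] then shift mm [-1.3  2.3 61.2] | rest now [ -1.3  -2.3 226.2]
```

```bash
python3 -m crank '[{"tx":-0.0013,"ty":0.0023,"tz":0.03,"ax":0,"ay":0,"az":-0.002,"hand":0.06},{"tx":0,"ty":0,"tz":0.031,"ax":0,"ay":0,"az":0,"hand":0.05},{"tx":0,"ty":0,"tz":0,"ax":0,"ay":0,"az":0,"hand":0.02},{"tx":0,"ty":0,"tz":0,"ax":0,"ay":0,"az":0,"hand":0.02},{"tx":0,"ty":0,"tz":0,"ax":0,"ay":0,"az":0,"hand":0.02},{"tx":0,"ty":0,"tz":0,"ax":0,"ay":0,"az":0,"hand":0.02},{"tx":0,"ty":0,"tz":0,"ax":0,"ay":0,"az":0,"hand":0.02},{"tx":0,"ty":0,"tz":0,"ax":0,"ay":0,"az":0,"hand":0.02}]' 100; python3 to.py rest 0 0 165;  python3 -m crank '[{"tx":0,"ty":0,"tz":-0.01,"ax":0,"ay":0,"az":0,"hand":0.02},{"tx":0,"ty":0,"tz":-0.01,"ax":0,"ay":0,"az":0,"hand":0.02},{"tx":0,"ty":0,"tz":-0.01,"ax":0,"ay":0,"az":0,"hand":0.02},{"tx":0,"ty":0,"tz":-0.009,"ax":0,"ay":0,"az":0,"hand":0.02},{"tx":0,"ty":0,"tz":-0.004,"ax":0,"ay":0,"az":0,"hand":0.02},{"tx":0,"ty":0,"tz":0,"ax":0,"ay":0,"az":0,"hand":0.02},{"tx":0,"ty":0,"tz":0,"ax":0,"ay":0,"az":0,"hand":0.02}]'; python3 to.py rest 0 0 165
```

```text
clock: 26.97
eef_pos: [0.6137, 0.0207, 0.2356]
tool_rot: [-0.132, 0.006, 0.991, 0.001]
contact_force: [-12.9, -2.4, -8.0]
gripper_width: 0.367
gripper_force: 99.8
turn first [-0.0007 -0.0029  0.0005] then shift mm [-1.  -0.1  1. ] | rest now [-1.00e+00  1.00e-01  1.66e+02]
clock: 27.55
eef_pos: [0.6241, 0.0205, 0.2751]
tool_rot: [-0.133, 0.006, 0.991, 0.001]
contact_force: [-11.6, -2.0, -28.2]
gripper_width: 0.371
gripper_force: 110.1
turn first [-0.0007 -0.0058  0.0007] then shift mm [-1.2  0.  41.8] | rest now [ -1.2  -0.  206.8]
```

```bash
python3 -m crank '[{"tx":0,"ty":0,"tz":0.002,"ax":0,"ay":0,"az":0,"hand":0.02},{"tx":0,"ty":0,"tz":0.002,"ax":0,"ay":0,"az":0,"hand":0.02},{"tx":0,"ty":0,"tz":0.001,"ax":0,"ay":0,"az":0,"hand":0.02},{"tx":0,"ty":0,"tz":0.001,"ax":0,"ay":0,"az":0,"hand":0.02},{"tx":0,"ty":0,"tz":0,"ax":0,"ay":0,"az":0,"hand":0.02}]'; python3 to.py rest 0 0 165; python3 -m crank '[{"tx":0,"ty":0,"tz":0,"ax":0,"ay":0,"az":0,"hand":0.06},{"tx":0,"ty":0,"tz":0,"ax":0,"ay":0,"az":0,"hand":0.085},{"tx":0,"ty":0,"tz":-0.02,"ax":0,"ay":0,"az":0,"hand":0.085},{"tx":0,"ty":0,"tz":-0.03,"ax":0,"ay":0,"az":0,"hand":0.085},{"tx":0,"ty":0,"tz":-0.02,"ax":0,"ay":0,"az":0,"hand":0.085},{"tx":0,"ty":0,"tz":0,"ax":0,"ay":0,"az":0,"hand":0.085},{"tx":0,"ty":0,"tz":0,"ax":0,"ay":0,"az":0,"hand":0.085}]'|grep contact; python3 det.py wrist 470 307 w12;python3 det.py top 505 434 t3; python3 to.py world 462 307 150 -3
```

```text
clock: 27.97
eef_pos: [0.6229, 0.0205, 0.2704]
tool_rot: [-0.133, 0.006, 0.991, 0.001]
contact_force: [-11.4, -1.7, -17.3]
gripper_width: 0.367
gripper_force: 110.9
turn first [-0.0008 -0.004   0.0006] then shift mm [-1.1  0.  37. ] | rest now [ -1.1  -0.  202. ]
contact_force: [-0.6, -0.3, -1.1]
box 475.4 309.2 size 55 151 ang -2.39 area 7884 zdesk -0.6 rivet [537.3 305.5] 77 rel x 62.0
box 500.2 434.9 size 54 135 ang -1.27 area 5261 zdesk 1.2 rivet [529.6 437. ] 61 rel x 39.2
turn first [-0.0044 -0.2612  0.0406] then shift mm [194.9 275.7 188.3] | rest now [-1.000e-01  1.200e+00  2.726e+02]
```

```bash
python3 - <<'E'
from h import *
Rr,t=restT(np.load('rest.npy')); p,X=load("w12"); r=X.reshape(-1,3); r=r[~np.isnan(r[:,0])]; q=Rr.inv().apply(r-t)*1000
m=(np.hypot(q[:,0],q[:,1])<14)&(q[:,2]>120); print(m.sum(),np.percentile(q[m][:,2],[5,50,95]))
E
python3 -m crank '[{"tx":0,"ty":0,"tz":0,"ax":-0.0015,"ay":-0.087,"az":0.0135,"hand":0.085},{"tx":0,"ty":0,"tz":0,"ax":-0.0015,"ay":-0.087,"az":0.0135,"hand":0.085},{"tx":0,"ty":0,"tz":0,"ax":-0.0015,"ay":-0.087,"az":0.0135,"hand":0.085},{"tx":0.03,"ty":0.025,"tz":0,"ax":0,"ay":0,"az":0,"hand":0.085},{"tx":0.03,"ty":0.025,"tz":0,"ax":0,"ay":0,"az":0,"hand":0.085},{"tx":0.03,"ty":0.025,"tz":0,"ax":0,"ay":0,"az":0,"hand":0.085},{"tx":0.03,"ty":0.028,"tz":0,"ax":0,"ay":0,"az":0,"hand":0.085},{"tx":0.025,"ty":0.03,"tz":0,"ax":0,"ay":0,"az":0,"hand":0.085}]' >/dev/null; python3 -m crank '[{"tx":0.025,"ty":0.03,"tz":0.01,"ax":0,"ay":0,"az":0,"hand":0.085},{"tx":0.02,"ty":0.03,"tz":0.015,"ax":0,"ay":0,"az":0,"hand":0.085},{"tx":0,"ty":0.03,"tz":0.025,"ax":0,"ay":0,"az":0,"hand":0.085},{"tx":0,"ty":0.03,"tz":0.025,"ax":0,"ay":0,"az":0,"hand":0.085},{"tx":0,"ty":0.02,"tz":0.03,"ax":0,"ay":0,"az":0,"hand":0.085},{"tx":0,"ty":0,"tz":0,"ax":0,"ay":0,"az":0,"hand":0.085},{"tx":0,"ty":0,"tz":0,"ax":0,"ay":0,"az":0,"hand":0.085},{"tx":0,"ty":0,"tz":0,"ax":0,"ay":0,"az":0,"hand":0.085}]'; python3 det.py wrist 475 309 w13;  python3 to.py world 467.4 309.5 60 -2.4
```

```text
3434 [149.11164399 220.84009033 346.60745825]
clock: 29.98
eef_pos: [0.4668, 0.3037, 0.2336]
tool_rot: [-0.0, 0.026, 1.0, 0.0]
contact_force: [1.2, -0.5, -0.7]
gripper_width: 0.995
gripper_force: 0.0
box 475.1 309.7 size 54 150 ang -2.79 area 7830 zdesk -0.6 rivet [536.4 306.5] 103 rel x 61.2
box 496.5 428.5 size 41 135 ang 0.0 area 4584 zdesk -0.6 rivet None 0 rel x None
turn first [ 0.0003  0.0005 -0.0111] then shift mm [ -0.    6.  174.1] | rest now [-145.7  281.   125.7]
```

```bash
python3 -m crank '[{"tx":0,"ty":0.0065,"tz":0.03,"ax":0,"ay":0,"az":-0.004,"hand":0.07},{"tx":0,"ty":0,"tz":0.04,"ax":0,"ay":0,"az":0,"hand":0.07},{"tx":0,"ty":0,"tz":0.04,"ax":0,"ay":0,"az":0,"hand":0.066},{"tx":0,"ty":0,"tz":0.04,"ax":0,"ay":0,"az":0,"hand":0.066},{"tx":0,"ty":0,"tz":0.03,"ax":0,"ay":0,"az":0,"hand":0.066},{"tx":0,"ty":0,"tz":0,"ax":0,"ay":0,"az":0,"hand":0.066},{"tx":0,"ty":0,"tz":0,"ax":0,"ay":0,"az":0,"hand":0.066},{"tx":0,"ty":0,"tz":0,"ax":0,"ay":0,"az":0,"hand":0.066}]' 60 | grep contact;  python3 to.py world 467 310.1 8.5 -2.8
```

```text
contact_force: [0.4, 0.2, 0.7]
turn first [0.0017 0.0019 0.0001] then shift mm [ 1.1 -1.2 47.2] | rest now [-98.7 288.7 -46.5]
```

```bash
python3 -m crank '[{"tx":0.001,"ty":-0.0012,"tz":0.02,"ax":0.0017,"ay":0.0019,"az":0,"hand":0.066},{"tx":0,"ty":0,"tz":0.018,"ax":0,"ay":0,"az":0,"hand":0.066},{"tx":0,"ty":0,"tz":0.006,"ax":0,"ay":0,"az":0,"hand":0.066},{"tx":0,"ty":0,"tz":0.003,"ax":0,"ay":0,"az":0,"hand":0.066},{"tx":0,"ty":0,"tz":0,"ax":0,"ay":0,"az":0,"hand":0.066},{"tx":0,"ty":0,"tz":0,"ax":0,"ay":0,"az":0,"hand":0.066}]' | grep contact;  python3 to.py world 467 310.1 8 -2.8; python3 -m crank '[{"tx":0,"ty":0,"tz":0.0005,"ax":0,"ay":0,"az":0,"hand":0.045},{"tx":0,"ty":0,"tz":0,"ax":0,"ay":0,"az":0,"hand":0.045},{"tx":0,"ty":0,"tz":0,"ax":0,"ay":0,"az":0,"hand":0.045},{"tx":0,"ty":0,"tz":0,"ax":0,"ay":0,"az":0,"hand":0.045}]';  python3 to.py world 467 310.1 8 -2.8
```

```text
contact_force: [0.4, 0.6, 0.1]
turn first [-0.0005 -0.0011  0.0008] then shift mm [-0.7  0.  -0.4] | rest now [-87.9 287.5 -93.4]
clock: 31.53
eef_pos: [0.4662, 0.3101, 0.0071]
tool_rot: [-0.0, 0.024, 1.0, -0.0]
contact_force: [-2.5, -3.1, 16.6]
gripper_width: 0.618
gripper_force: 60.4
turn first [-0.0008 -0.001   0.0009] then shift mm [-0.7  0.1 -0.9] | rest now [-87.9 287.5 -93.9]
```

```bash
python3 -m crank '[{"tx":0,"ty":0,"tz":-0.02,"ax":0,"ay":0,"az":0,"hand":0.045},{"tx":0,"ty":0,"tz":-0.04,"ax":0,"ay":0,"az":0,"hand":0.045},{"tx":0,"ty":0,"tz":-0.04,"ax":0,"ay":0,"az":0,"hand":0.045},{"tx":0,"ty":0,"tz":-0.04,"ax":0,"ay":0,"az":0,"hand":0.045},{"tx":0,"ty":0,"tz":-0.04,"ax":0,"ay":0,"az":0,"hand":0.045},{"tx":0,"ty":-0.02,"tz":-0.03,"ax":0,"ay":0.0873,"az":0,"hand":0.045},{"tx":0,"ty":-0.03,"tz":-0.02,"ax":0,"ay":0.0873,"az":0,"hand":0.045},{"tx":0,"ty":-0.035,"tz":0,"ax":0,"ay":0.0873,"az":0,"hand":0.045}]' >/dev/null; python3 -m crank '[{"tx":0,"ty":-0.04,"tz":0,"ax":0,"ay":0,"az":0,"hand":0.045},{"tx":0,"ty":-0.04,"tz":0,"ax":0,"ay":0,"az":0,"hand":0.045},{"tx":0,"ty":-0.04,"tz":0,"ax":0,"ay":0,"az":0,"hand":0.045},{"tx":0,"ty":-0.04,"tz":0,"ax":0,"ay":0,"az":0,"hand":0.045},{"tx":0,"ty":-0.03,"tz":0,"ax":0,"ay":0,"az":0,"hand":0.045},{"tx":0,"ty":0,"tz":0,"ax":0,"ay":0,"az":0,"hand":0.045},{"tx":0,"ty":0,"tz":0,"ax":0,"ay":0,"az":0,"hand":0.045},{"tx":0,"ty":0,"tz":0,"ax":0,"ay":0,"az":0,"hand":0.045}]'; python3 to.py rest -112 0 16
```

```text
clock: 32.87
eef_pos: [0.4547, 0.0357, 0.2364]
tool_rot: [-0.132, 0.024, 0.991, 0.003]
contact_force: [-0.1, 1.1, -1.2]
gripper_width: 0.61
gripper_force: 65.5
turn first [ 0.0078 -0.0022 -0.0337] then shift mm [-42.9 -13.  109.5] | rest now [-154.9   13.   125.5]
```

```bash
python3 -m crank '[{"tx":0,"ty":-0.013,"tz":0.03,"ax":0.0078,"ay":-0.0022,"az":-0.0337,"hand":0.045},{"tx":-0.013,"ty":0,"tz":0.035,"ax":0,"ay":0,"az":0,"hand":0.045},{"tx":-0.03,"ty":0,"tz":0.025,"ax":0,"ay":0,"az":0,"hand":0.045},{"tx":0,"ty":0,"tz":0.015,"ax":0,"ay":0,"az":0,"hand":0.045},{"tx":0,"ty":0,"tz":0,"ax":0,"ay":0,"az":0,"hand":0.045},{"tx":0,"ty":0,"tz":0,"ax":0,"ay":0,"az":0,"hand":0.045},{"tx":0,"ty":0,"tz":0,"ax":0,"ay":0,"az":0,"hand":0.045},{"tx":0,"ty":0,"tz":0,"ax":0,"ay":0,"az":0,"hand":0.045}]'|grep contact; python3 to.py rest -112 0 10
```

```text
contact_force: [-0.7, 0.4, -1.9]
turn first [-0.0005  0.0017  0.0002] then shift mm [-0.1 -0.1 11.6] | rest now [-1.121e+02  1.000e-01  2.160e+01]
```

```bash
python3 -m crank '[{"tx":0,"ty":0,"tz":0.008,"ax":0,"ay":0,"az":0,"hand":0.045},{"tx":0,"ty":0,"tz":0.0045,"ax":0,"ay":0,"az":0,"hand":0.045},{"tx":0,"ty":0,"tz":0,"ax":0,"ay":0,"az":0,"hand":0.045},{"tx":0,"ty":0,"tz":0,"ax":0,"ay":0,"az":0,"hand":0.045}]'|grep contact; python3 to.py rest -112 0 8.5; python3 -m crank '[{"tx":-0.01,"ty":0,"tz":0,"ax":0,"ay":0,"az":0,"hand":0.045},{"tx":-0.01,"ty":0,"tz":0,"ax":0,"ay":0,"az":0,"hand":0.045},{"tx":-0.01,"ty":0,"tz":0,"ax":0,"ay":0,"az":0,"hand":0.045},{"tx":-0.009,"ty":0,"tz":0,"ax":0,"ay":0,"az":0,"hand":0.045},{"tx":0,"ty":0,"tz":0,"ax":0,"ay":0,"az":0,"hand":0.045},{"tx":0,"ty":0,"tz":0,"ax":0,"ay":0,"az":0,"hand":0.045}]'|grep contact; python3 to.py rest -69.4 0 8.5
```

```text
contact_force: [-0.3, -0.3, -0.7]
turn first [-0.0003 -0.0004 -0.0005] then shift mm [-0.4  0.4 -1.1] | rest now [-112.4   -0.4    7.4]
contact_force: [2.6, -1.2, 0.4]
turn first [ 0.0004 -0.     -0.0004] then shift mm [-3.2  0.1 -1. ] | rest now [-72.6  -0.1   7.5]
```

```bash
for i in 1 2 3; do python3 -m crank '[{"tx":-0.0013,"ty":0,"tz":0,"ax":0,"ay":0,"az":0,"hand":0.045},{"tx":0,"ty":0,"tz":0,"ax":0,"ay":0,"az":0,"hand":0.045}]' | grep contact; python3 to.py rest -69.4 0 8.5; done
```

```text
contact_force: [0.5, 0.5, -0.8]
turn first [-0.0001 -0.0008 -0.0002] then shift mm [-2.8  0.2 -1. ] | rest now [-72.2  -0.2   7.5]
contact_force: [-0.4, 1.1, 0.7]
turn first [-0.0003 -0.0008 -0.0004] then shift mm [-1.5  0.4 -1. ] | rest now [-70.9  -0.4   7.5]
contact_force: [-0.4, -0.6, 0.5]
turn first [-0.0002 -0.0007 -0.0005] then shift mm [ 0.   0.4 -1.1] | rest now [-69.4  -0.4   7.4]
```

```bash
for i in 1 2; do python3 -m crank '[{"tx":-0.001,"ty":0,"tz":0,"ax":0,"ay":0,"az":0,"hand":0.045},{"tx":0,"ty":0,"tz":0,"ax":0,"ay":0,"az":0,"hand":0.045}]' | grep contact; python3 to.py rest -69.4 0 8.5; done
```

```text
contact_force: [-4.0, -0.3, 6.0]
turn first [-0.0004 -0.0018 -0.0004] then shift mm [ 0.5  0.4 -1.1] | rest now [-68.9  -0.4   7.4]
contact_force: [-12.3, -1.2, 14.1]
turn first [-0.0008 -0.0039 -0.0004] then shift mm [ 0.6  0.4 -1.1] | rest now [-68.8  -0.4   7.4]
```

Holder 2 is home against the stop. Next: relax, release, back off, and go to the trip pad.

```bash
python3 -m crank '[{"tx":0.0013,"ty":0,"tz":0,"ax":0,"ay":0,"az":0,"hand":0.045},{"tx":0,"ty":0,"tz":0,"ax":0,"ay":0,"az":0,"hand":0.066},{"tx":0,"ty":0,"tz":0,"ax":0,"ay":0,"az":0,"hand":0.075},{"tx":0,"ty":0,"tz":0,"ax":0,"ay":0,"az":0,"hand":0.075},{"tx":0,"ty":0,"tz":-0.02,"ax":0,"ay":0,"az":0,"hand":0.075},{"tx":0,"ty":0,"tz":-0.04,"ax":0,"ay":0,"az":0,"hand":0.075},{"tx":0.02,"ty":0,"tz":-0.03,"ax":0,"ay":0,"az":0,"hand":0.03},{"tx":0.01,"ty":-0.02,"tz":-0.03,"ax":0,"ay":0,"az":0,"hand":0}]' >/dev/null; python3 -m crank '[{"tx":0,"ty":-0.04,"tz":-0.01,"ax":0,"ay":0,"az":0,"hand":0},{"tx":0,"ty":-0.019,"tz":-0.01,"ax":0,"ay":0,"az":0,"hand":0},{"tx":-0.035,"ty":0,"tz":0,"ax":0,"ay":0,"az":0,"hand":0},{"tx":-0.035,"ty":0,"tz":0,"ax":0,"ay":0,"az":0,"hand":0},{"tx":-0.028,"ty":0,"tz":0.01,"ax":0,"ay":0,"az":0,"hand":0},{"tx":0,"ty":0,"tz":0.01,"ax":0,"ay":0,"az":0,"hand":0},{"tx":0,"ty":0,"tz":0,"ax":0,"ay":0,"az":0,"hand":0},{"tx":0,"ty":0,"tz":0,"ax":0,"ay":0,"az":0,"hand":0}]'; python3 to.py rest 0 -80 106; python3 det.py top 505 434 t4
```

```text
clock: 36.53
eef_pos: [0.6024, -0.0584, 0.198]
tool_rot: [-0.131, 0.006, 0.991, 0.001]
contact_force: [-0.3, 0.5, 0.2]
gripper_width: 0.0
gripper_force: 0.0
turn first [ 0.0001 -0.0019  0.    ] then shift mm [-1.1 -0.8 21.1] | rest now [ -1.1 -79.2 127.1]
box 501.5 435.0 size 137 52 ang 0.0 area 5018 zdesk 1.1 rivet [523.5 433.2] 56 rel x 40.2
```

```bash
python3 -m crank '[{"tx":-0.001,"ty":-0.001,"tz":0.014,"ax":0,"ay":0,"az":0,"hand":0},{"tx":0,"ty":0,"tz":0.008,"ax":0,"ay":0,"az":0,"hand":0},{"tx":0,"ty":0,"tz":0.004,"ax":0,"ay":0,"az":0,"hand":0},{"tx":0,"ty":0,"tz":0,"ax":0,"ay":0,"az":0,"hand":0}]'|grep contact; python3 -m crank '[{"tx":0,"ty":0,"tz":0.004,"ax":0,"ay":0,"az":0,"hand":0},{"tx":0,"ty":0,"tz":0.003,"ax":0,"ay":0,"az":0,"hand":0},{"tx":0,"ty":0,"tz":0.002,"ax":0,"ay":0,"az":0,"hand":0},{"tx":0,"ty":0,"tz":0,"ax":0,"ay":0,"az":0,"hand":0}]'|grep contact;python3 to.py rest 0 -80 106; python3 -m crank '[{"tx":0,"ty":0,"tz":-0.04,"ax":0,"ay":0,"az":0,"hand":0},{"tx":0,"ty":0,"tz":-0.04,"ax":0,"ay":0,"az":0,"hand":0},{"tx":0.02,"ty":0,"tz":-0.02,"ax":0,"ay":0,"az":0,"hand":0.03},{"tx":0.04,"ty":0.01,"tz":0,"ax":0,"ay":0,"az":0,"hand":0.07},{"tx":0.02,"ty":0.03,"tz":0,"ax":0,"ay":0,"az":0,"hand":0.07},{"tx":0,"ty":0.04,"tz":0,"ax":0,"ay":0,"az":0,"hand":0.07},{"tx":0,"ty":0,"tz":0,"ax":0,"ay":0,"az":0,"hand":0.07},{"tx":0,"ty":0,"tz":0,"ax":0,"ay":0,"az":0,"hand":0.07}]'|grep contact;python3 - <<'E'
from h import *
Rr,t=restT(np.load('rest.npy'))
p,X=snap("side","s5"); r=X.reshape(-1,3); r=r[~np.isnan(r[:,0])]; q=Rr.inv().apply(r-t)*1000
m=(np.hypot(q[:,0],q[:,1])<14)&(q[:,2]>120)&(q[:,2]<240); print(m.sum(),np.percentile(q[m][:,2],[50,75,95]).round(1))
E
python3 to.py rest -69 0 28
```

```text
contact_force: [0.4, 0.5, 5.0]
contact_force: [0.8, 0.3, 1.5]
turn first [-0.0002 -0.0008 -0.0004] then shift mm [  0.1   0.4 -13.7] | rest now [  0.1 -80.4  92.3]
contact_force: [-0.5, -1.3, 0.5]
51 [150.9 183.  184.8]
turn first [-0.0008 -0.0004  0.0006] then shift mm [-1.070e+01  1.000e-01  1.646e+02] | rest now [-7.970e+01 -1.000e-01  1.926e+02]
```

Fired. Next I'll regrip the second holder and draw it out.

```bash
python3 -m crank '[{"tx":-0.0107,"ty":0,"tz":0.03,"ax":0,"ay":0,"az":0,"hand":0.07},{"tx":0,"ty":0,"tz":0.04,"ax":0,"ay":0,"az":0,"hand":0.07},{"tx":0,"ty":0,"tz":0.04,"ax":0,"ay":0,"az":0,"hand":0.07},{"tx":0,"ty":0,"tz":0.03,"ax":0,"ay":0,"az":0,"hand":0.066},{"tx":0,"ty":0,"tz":0.02,"ax":0,"ay":0,"az":0,"hand":0.066},{"tx":0,"ty":0,"tz":0,"ax":0,"ay":0,"az":0,"hand":0.066},{"tx":0,"ty":0,"tz":0,"ax":0,"ay":0,"az":0,"hand":0.066},{"tx":0,"ty":0,"tz":0,"ax":0,"ay":0,"az":0,"hand":0.066}]' 60| grep contact; python3 to.py rest -69 0 8.2
```

```text
contact_force: [0.1, -0.4, -0.1]
turn first [ 0.0001  0.0009 -0.0012] then shift mm [ 0.8  0.7 25.7] | rest now [-68.2  -0.7  33.9]
```

```bash
python3 -m crank '[{"tx":0.0008,"ty":0.0007,"tz":0.015,"ax":0,"ay":0,"az":0,"hand":0.066},{"tx":0,"ty":0,"tz":0.0105,"ax":0,"ay":0,"az":0,"hand":0.066},{"tx":0,"ty":0,"tz":0,"ax":0,"ay":0,"az":0,"hand":0.066},{"tx":0,"ty":0,"tz":0,"ax":0,"ay":0,"az":0,"hand":0.045},{"tx":0,"ty":0,"tz":0,"ax":0,"ay":0,"az":0,"hand":0.045},{"tx":0,"ty":0,"tz":0,"ax":0,"ay":0,"az":0,"hand":0.045},{"tx":0,"ty":0,"tz":0,"ax":0,"ay":0,"az":0,"hand":0.045}]' 60; python3 to.py rest -68.6 0 8.2; python3 -m crank '[{"tx":0.006,"ty":0,"tz":0,"ax":0,"ay":0,"az":0,"hand":0.045},{"tx":0.012,"ty":0,"tz":0,"ax":0,"ay":0,"az":0,"hand":0.045},{"tx":0.02,"ty":0,"tz":0,"ax":0,"ay":0,"az":0,"hand":0.045},{"tx":0.02,"ty":0,"tz":0,"ax":0,"ay":0,"az":0,"hand":0.045},{"tx":0.025,"ty":0,"tz":0,"ax":0,"ay":0,"az":0,"hand":0.045},{"tx":0.025,"ty":0,"tz":0,"ax":0,"ay":0,"az":0,"hand":0.045}]' ; python3 -m crank '[{"tx":0,"ty":0,"tz":-0.04,"ax":0,"ay":0,"az":0,"hand":0.045},{"tx":0,"ty":0,"tz":-0.04,"ax":0,"ay":0,"az":0,"hand":0.045},{"tx":0,"ty":-0.03,"tz":-0.02,"ax":0,"ay":-0.0873,"az":0,"hand":0.045},{"tx":0,"ty":-0.035,"tz":0,"ax":0,"ay":-0.0873,"az":0.02,"hand":0.045},{"tx":0,"ty":-0.035,"tz":0,"ax":0,"ay":-0.0873,"az":0.02,"hand":0.045},{"tx":0,"ty":-0.035,"tz":0,"ax":0,"ay":0,"az":0.025,"hand":0.045},{"tx":0,"ty":-0.04,"tz":0,"ax":0,"ay":0,"az":0,"hand":0.045},{"tx":-0.01,"ty":-0.04,"tz":0,"ax":0,"ay":0,"az":0,"hand":0.045}]' >/dev/null;  python3 -m crank '[{"tx":-0.01,"ty":-0.04,"tz":0,"ax":0,"ay":0,"az":0,"hand":0.045},{"tx":-0.01,"ty":-0.04,"tz":0,"ax":0,"ay":0,"az":0,"hand":0.045},{"tx":-0.03,"ty":-0.025,"tz":0,"ax":0,"ay":0,"az":0,"hand":0.045},{"tx":-0.03,"ty":-0.02,"tz":0,"ax":0,"ay":0,"az":0,"hand":0.045},{"tx":0,"ty":0,"tz":0,"ax":0,"ay":0,"az":0,"hand":0.045},{"tx":0,"ty":0,"tz":0,"ax":0,"ay":0,"az":0,"hand":0.045},{"tx":0,"ty":0,"tz":0,"ax":0,"ay":0,"az":0,"hand":0.045}]'; python3 to.py world 490.7 -370 40 -4.46
```

```text
clock: 39.22
eef_pos: [0.5066, 0.0224, 0.1008]
tool_rot: [-0.13, 0.007, 0.991, 0.001]
contact_force: [-2.9, 0.1, 6.1]
gripper_width: 0.613
gripper_force: 63.6
turn first [-0.0003  0.0003 -0.0006] then shift mm [-1.  -0.3 -0.2] | rest now [-69.6   0.3   8. ]
clock: 39.72
eef_pos: [0.4012, 0.0239, 0.1284]
tool_rot: [-0.13, 0.007, 0.991, 0.001]
contact_force: [1.6, 0.2, -0.8]
gripper_width: 0.611
gripper_force: 63.0
clock: 40.97
eef_pos: [0.4972, -0.3221, 0.2253]
tool_rot: [-0.001, 0.039, 0.999, -0.002]
contact_force: [-0.6, 0.4, -2.1]
gripper_width: 0.607
gripper_force: 64.5
turn first [-0.0031 -0.0009  0.0003] then shift mm [  2.7 -48.3 185.3] | rest now [-106.6 -344.2  127. ]
```

```bash
python3 -m crank '[{"tx":0.0027,"ty":-0.024,"tz":0.02,"ax":-0.003,"ay":-0.001,"az":0,"hand":0.045},{"tx":0,"ty":-0.024,"tz":0.03,"ax":0,"ay":0,"az":0,"hand":0.045},{"tx":0,"ty":0,"tz":0.04,"ax":0,"ay":0,"az":0,"hand":0.045},{"tx":0,"ty":0,"tz":0.04,"ax":0,"ay":0,"az":0,"hand":0.045},{"tx":0,"ty":0,"tz":0.025,"ax":0,"ay":0,"az":0,"hand":0.045},{"tx":0,"ty":0,"tz":0,"ax":0,"ay":0,"az":0,"hand":0.045},{"tx":0,"ty":0,"tz":0,"ax":0,"ay":0,"az":0,"hand":0.045},{"tx":0,"ty":0,"tz":0,"ax":0,"ay":0,"az":0,"hand":0.045}]'|grep contact; python3 to.py world 489.7 -370 12.3 -4.46
```

```text
contact_force: [0.2, -1.0, -1.8]
turn first [-0.0021  0.0029  0.0002] then shift mm [ 2.4  0.6 60.7] | rest now [ -71.5 -393.   -21.3]
```

```bash
python3 -m crank '[{"tx":0.0024,"ty":0,"tz":0.03,"ax":-0.002,"ay":0.003,"az":0,"hand":0.045},{"tx":0,"ty":0,"tz":0.018,"ax":0,"ay":0,"az":0,"hand":0.045},{"tx":0,"ty":0,"tz":0,"ax":0,"ay":0,"az":0,"hand":0.045},{"tx":0,"ty":0,"tz":0,"ax":0,"ay":0,"az":0,"hand":0.045},{"tx":0,"ty":0,"tz":0,"ax":0,"ay":0,"az":0,"hand":0.045}]'|grep contact; python3 to.py world 489.7 -370 12.3 -4.46
```

```text
contact_force: [0.7, 0.7, -2.4]
turn first [-0.0004  0.0003 -0.0002] then shift mm [ 0.3  1.1 12.7] | rest now [ -61.1 -393.3  -68.1]
```

```bash
python3 -m crank '[{"tx":0,"ty":0.001,"tz":0.008,"ax":0,"ay":0,"az":0,"hand":0.045},{"tx":0,"ty":0,"tz":0.004,"ax":0,"ay":0,"az":0,"hand":0.045},{"tx":0,"ty":0,"tz":0,"ax":0,"ay":0,"az":0,"hand":0.045},{"tx":0,"ty":0,"tz":0,"ax":0,"ay":0,"az":0,"hand":0.045}]'|grep contact; python3 -m crank '[{"tx":0,"ty":0,"tz":0,"ax":0,"ay":0,"az":0,"hand":0.064},{"tx":0,"ty":0,"tz":0,"ax":0,"ay":0,"az":0,"hand":0.064},{"tx":0,"ty":0,"tz":0,"ax":0,"ay":0,"az":0,"hand":0.064},{"tx":0,"ty":0,"tz":-0.03,"ax":0,"ay":0,"az":0,"hand":0.066},{"tx":0,"ty":0,"tz":-0.04,"ax":0,"ay":0,"az":0,"hand":0.07},{"tx":0,"ty":0,"tz":-0.04,"ax":0,"ay":0,"az":0,"hand":0.07},{"tx":0,"ty":0,"tz":-0.04,"ax":0,"ay":0,"az":0,"hand":0.07},{"tx":0,"ty":0,"tz":-0.03,"ax":0,"ay":0,"az":0,"hand":0.07}]'|grep contact
cat > tr.py <<'E'
from h import *
import sys
p,X=snap("wrist",sys.argv[1]); r=X.reshape(-1,3); r=r[~np.isnan(r[:,0])]
t=np.array([.4988,-.3706,0]); q=Ro.from_euler('z',np.radians(4.46)).apply(r-t)*1000
for c in(-88,0,88):
    h=q[(abs(q[:,0])<88)&(abs(q[:,1]-c)<42)&(q[:,2]>11)&(q[:,2]<30)]
    if len(h)<300: print(c,"empty"); continue
    g=h[np.hypot(h[:,0]-62,h[:,1]-c)<6]; print(c,cv2.minAreaRect(h[:,:2].astype(np.float32)),np.median(h[:,2]),"rivet z",len(g),np.percentile(g[:,2],[50,95]) if len(g) else '')
E
python3 tr.py w14
```

```text
contact_force: [-0.3, -0.7, 4.9]
contact_force: [-0.0, 0.0, -0.0]
-88 ((-0.5233688354492188, -90.45099639892578), (148.9000701904297, 54.7380485534668), 0.22441861033439636) 14.070680235139573 rivet z 94 [18.42509251 19.63264257]
0 ((0.2967987060546875, -1.0588130950927734), (150.2553253173828, 54.02171325683594), 0.012977488338947296) 13.97368709307163 rivet z 94 [18.31669065 19.32184294]
88 empty
```

```bash
python3 -m crank '[{"tx":0,"ty":0,"tz":-0.04,"ax":0,"ay":0.0873,"az":0,"hand":0.07},{"tx":0,"ty":0.01,"tz":-0.038,"ax":0,"ay":0.0873,"az":-0.035,"hand":0.07},{"tx":0,"ty":0.02,"tz":-0.035,"ax":0,"ay":0.0873,"az":-0.03,"hand":0.07},{"tx":-0.01,"ty":0.035,"tz":-0.015,"ax":0,"ay":0,"az":0,"hand":0.07},{"tx":-0.01,"ty":0.04,"tz":0,"ax":0,"ay":0,"az":0,"hand":0.07},{"tx":-0.01,"ty":0.04,"tz":0,"ax":0,"ay":0,"az":0,"hand":0.07},{"tx":-0.01,"ty":0.04,"tz":0,"ax":0,"ay":0,"az":0,"hand":0.07},{"tx":-0.01,"ty":0.04,"tz":0,"ax":0,"ay":0,"az":0,"hand":0.07}]' >/dev/null;  python3 -m crank '[{"tx":-0.01,"ty":0.04,"tz":0,"ax":0,"ay":0,"az":0,"hand":0.07},{"tx":-0.01,"ty":0.04,"tz":0,"ax":0,"ay":0,"az":0,"hand":0.07},{"tx":-0.01,"ty":0.04,"tz":0,"ax":0,"ay":0,"az":0,"hand":0.07},{"tx":-0.01,"ty":0.03,"tz":0,"ax":0,"ay":0,"az":0,"hand":0.07},{"tx":0,"ty":0,"tz":0,"ax":0,"ay":0,"az":0,"hand":0.07},{"tx":0,"ty":0,"tz":0,"ax":0,"ay":0,"az":0,"hand":0.07},{"tx":0,"ty":0,"tz":0,"ax":0,"ay":0,"az":0,"hand":0.07}]';python3 to.py rest 0 0 226
```

```text
clock: 44.35
eef_pos: [0.5961, 0.0027, 0.298]
tool_rot: [-0.132, 0.006, 0.991, 0.007]
contact_force: [0.5, 0.3, 0.1]
gripper_width: 0.817
gripper_force: 0.0
turn first [ 0.012  -0.0024  0.0018] then shift mm [-33.9  18.2  -4.2] | rest now [-33.9 -18.2 221.8]
```

```bash
python3 -m crank '[{"tx":-0.014,"ty":0.018,"tz":-0.004,"ax":0.012,"ay":-0.002,"az":0.002,"hand":0.07},{"tx":-0.02,"ty":0,"tz":0,"ax":0,"ay":0,"az":0,"hand":0.07},{"tx":0,"ty":0,"tz":0,"ax":0,"ay":0,"az":0,"hand":0.07},{"tx":0,"ty":0,"tz":0,"ax":0,"ay":0,"az":0,"hand":0.07},{"tx":0,"ty":0,"tz":0,"ax":0,"ay":0,"az":0,"hand":0.07}]'|grep contact;python3 to.py rest -1 0 165
```

```text
contact_force: [0.3, -0.6, 0.6]
turn first [ 0.0003 -0.0002 -0.0014] then shift mm [ 0.8  0.9 61.2] | rest now [-2.000e-01 -9.000e-01  2.262e+02]
```

```bash
python3 -m crank '[{"tx":0.0008,"ty":0.0009,"tz":0.03,"ax":0,"ay":0,"az":0,"hand":0.06},{"tx":0,"ty":0,"tz":0.031,"ax":0,"ay":0,"az":0,"hand":0.05},{"tx":0,"ty":0,"tz":0,"ax":0,"ay":0,"az":0,"hand":0.02},{"tx":0,"ty":0,"tz":0,"ax":0,"ay":0,"az":0,"hand":0.02},{"tx":0,"ty":0,"tz":0,"ax":0,"ay":0,"az":0,"hand":0.02},{"tx":0,"ty":0,"tz":0,"ax":0,"ay":0,"az":0,"hand":0.02},{"tx":0,"ty":0,"tz":0,"ax":0,"ay":0,"az":0,"hand":0.02},{"tx":0,"ty":0,"tz":0,"ax":0,"ay":0,"az":0,"hand":0.02}]' 100|grep contact; python3 to.py rest 0 0 165;  python3 -m crank '[{"tx":0,"ty":0,"tz":-0.01,"ax":0,"ay":0,"az":0,"hand":0.02},{"tx":0,"ty":0,"tz":-0.01,"ax":0,"ay":0,"az":0,"hand":0.02},{"tx":0,"ty":0,"tz":-0.01,"ax":0,"ay":0,"az":0,"hand":0.02},{"tx":0,"ty":0,"tz":-0.009,"ax":0,"ay":0,"az":0,"hand":0.02},{"tx":0,"ty":0,"tz":-0.004,"ax":0,"ay":0,"az":0,"hand":0.02},{"tx":0,"ty":0,"tz":0,"ax":0,"ay":0,"az":0,"hand":0.02},{"tx":0,"ty":0,"tz":0,"ax":0,"ay":0,"az":0,"hand":0.02}]'|grep contact; python3 to.py rest 0 0 165
```

```text
contact_force: [-14.0, -3.8, -6.8]
turn first [-0.0008 -0.0033 -0.001 ] then shift mm [-2.1 -0.1  1.1] | rest now [-2.100e+00  1.000e-01  1.661e+02]
contact_force: [-13.3, -1.8, -26.6]
turn first [-0.0009 -0.0059 -0.0007] then shift mm [-2.2  0.  42.1] | rest now [ -2.2  -0.  207.1]
```

```bash
python3 -m crank '[{"tx":0,"ty":0,"tz":0.002,"ax":0,"ay":0,"az":0,"hand":0.02},{"tx":0,"ty":0,"tz":0.002,"ax":0,"ay":0,"az":0,"hand":0.02},{"tx":0,"ty":0,"tz":0.002,"ax":0,"ay":0,"az":0,"hand":0.02},{"tx":0,"ty":0,"tz":0,"ax":0,"ay":0,"az":0,"hand":0.02}]'|grep contact; python3 -m crank '[{"tx":0,"ty":0,"tz":0,"ax":0,"ay":0,"az":0,"hand":0.06},{"tx":0,"ty":0,"tz":0,"ax":0,"ay":0,"az":0,"hand":0.085},{"tx":0,"ty":0,"tz":-0.02,"ax":0,"ay":0,"az":0,"hand":0.085},{"tx":0,"ty":0,"tz":-0.03,"ax":0,"ay":0,"az":0,"hand":0.085},{"tx":0,"ty":0,"tz":-0.02,"ax":0,"ay":0,"az":0,"hand":0.085},{"tx":0,"ty":0,"tz":0,"ax":0,"ay":0,"az":0,"hand":0.085},{"tx":0,"ty":0,"tz":0,"ax":0,"ay":0,"az":0,"hand":0.085}]'|grep contact; python3 det.py wrist 505 434 w15
python3 - <<'E'
from h import *
Rr,t=restT(np.load('rest.npy')); p,X=load("w15"); r=X.reshape(-1,3); r=r[~np.isnan(r[:,0])]; q=Rr.inv().apply(r-t)*1000
m=(np.hypot(q[:,0],q[:,1])<14)&(q[:,2]>120); print(m.sum(),np.percentile(q[m][:,2],[5,50,95]))
E
python3 to.py world 492 435 150 0
```

```text
contact_force: [-13.5, -3.6, -14.7]
contact_force: [-0.0, 1.0, -0.5]
3220 [149.03324647 220.62982613 346.67127912]
turn first [ 0.0023 -0.2598 -0.0131] then shift mm [149.8 413.5 189.4] | rest now [ -0.8   1.2 273.5]
```

```bash
python3 -m crank '[{"tx":0,"ty":0,"tz":0,"ax":0,"ay":-0.087,"az":-0.0045,"hand":0.085},{"tx":0,"ty":0,"tz":0,"ax":0,"ay":-0.087,"az":-0.0045,"hand":0.085},{"tx":0,"ty":0,"tz":0,"ax":0,"ay":-0.087,"az":-0.0045,"hand":0.085},{"tx":0.025,"ty":0.032,"tz":0,"ax":0,"ay":0,"az":0,"hand":0.085},{"tx":0.025,"ty":0.032,"tz":0,"ax":0,"ay":0,"az":0,"hand":0.085},{"tx":0.025,"ty":0.032,"tz":0,"ax":0,"ay":0,"az":0,"hand":0.085},{"tx":0.02,"ty":0.034,"tz":0,"ax":0,"ay":0,"az":0,"hand":0.085},{"tx":0.02,"ty":0.034,"tz":0,"ax":0,"ay":0,"az":0,"hand":0.085}]' >/dev/null; python3 -m crank '[{"tx":0.015,"ty":0.035,"tz":0,"ax":0,"ay":0,"az":0,"hand":0.085},{"tx":0.015,"ty":0.035,"tz":0.01,"ax":0,"ay":0,"az":0,"hand":0.085},{"tx":0,"ty":0.035,"tz":0.02,"ax":0,"ay":0,"az":0,"hand":0.085},{"tx":0,"ty":0.035,"tz":0.02,"ax":0,"ay":0,"az":0,"hand":0.085},{"tx":0,"ty":0.035,"tz":0.02,"ax":0,"ay":0,"az":0,"hand":0.085},{"tx":0,"ty":0.035,"tz":0.02,"ax":0,"ay":0,"az":0,"hand":0.085},{"tx":0,"ty":0.03,"tz":0.02,"ax":0,"ay":0,"az":0,"hand":0.085}]'>/dev/null; python3 -m crank '[{"tx":0,"ty":0,"tz":0,"ax":0,"ay":0,"az":0,"hand":0.085},{"tx":0,"ty":0,"tz":0,"ax":0,"ay":0,"az":0,"hand":0.085},{"tx":0,"ty":0,"tz":0,"ax":0,"ay":0,"az":0,"hand":0.085}]'; python3 det.py wrist 502 435 w16;  python3 to.py world 494 435 60 0
```

```text
clock: 48.48
eef_pos: [0.4963, 0.4252, 0.2292]
tool_rot: [-0.0, -0.0, 1.0, 0.001]
contact_force: [1.1, 0.3, 0.7]
gripper_width: 0.994
gripper_force: 0.0
box 503.0 435.0 size 54 150 ang 0.0 area 7888 zdesk -0.6 rivet [565.  435.4] 106 rel x 61.7
box 470.6 545.8 size 69 54 ang 76.76 area 3237 zdesk -0.6 rivet None 0 rel x None
turn first [ 0.002   0.     -0.0007] then shift mm [  2.8  10.2 169.7] | rest now [-117.5  402.6  128.7]
```

```bash
python3 -m crank '[{"tx":0.002,"ty":0.01,"tz":0.03,"ax":0.002,"ay":0,"az":0,"hand":0.07},{"tx":0,"ty":0,"tz":0.04,"ax":0,"ay":0,"az":0,"hand":0.07},{"tx":0,"ty":0,"tz":0.04,"ax":0,"ay":0,"az":0,"hand":0.066},{"tx":0,"ty":0,"tz":0.04,"ax":0,"ay":0,"az":0,"hand":0.066},{"tx":0,"ty":0,"tz":0.03,"ax":0,"ay":0,"az":0,"hand":0.066},{"tx":0,"ty":0,"tz":0,"ax":0,"ay":0,"az":0,"hand":0.066},{"tx":0,"ty":0,"tz":0,"ax":0,"ay":0,"az":0,"hand":0.066},{"tx":0,"ty":0,"tz":0,"ax":0,"ay":0,"az":0,"hand":0.066}]' 60 | grep contact;  python3 to.py world 494.7 435 8 0
```

```text
contact_force: [0.6, -0.3, 1.6]
turn first [ 0.002   0.0016 -0.0006] then shift mm [ 0.7 -1.1 43.9] | rest now [-73.  413.9 -43.5]
```

```bash
python3 -m crank '[{"tx":0.0007,"ty":-0.0011,"tz":0.02,"ax":0.002,"ay":0.0016,"az":0,"hand":0.066},{"tx":0,"ty":0,"tz":0.015,"ax":0,"ay":0,"az":0,"hand":0.066},{"tx":0,"ty":0,"tz":0.006,"ax":0,"ay":0,"az":0,"hand":0.066},{"tx":0,"ty":0,"tz":0.002,"ax":0,"ay":0,"az":0,"hand":0.066},{"tx":0,"ty":0,"tz":0,"ax":0,"ay":0,"az":0,"hand":0.066},{"tx":0,"ty":0,"tz":0,"ax":0,"ay":0,"az":0,"hand":0.066}]' | grep contact;  python3 to.py world 494.7 435 8 0; python3 -m crank '[{"tx":0,"ty":0,"tz":0,"ax":0,"ay":0,"az":0,"hand":0.045},{"tx":0,"ty":0,"tz":0,"ax":0,"ay":0,"az":0,"hand":0.045},{"tx":0,"ty":0,"tz":0,"ax":0,"ay":0,"az":0,"hand":0.045},{"tx":0,"ty":0,"tz":0,"ax":0,"ay":0,"az":0,"hand":0.045}]';  python3 to.py world 494.7 435 8 0;  python3 -m crank '[{"tx":0,"ty":0,"tz":-0.02,"ax":0,"ay":0,"az":0,"hand":0.045},{"tx":0,"ty":0,"tz":-0.04,"ax":0,"ay":0,"az":0,"hand":0.045},{"tx":0,"ty":0,"tz":-0.04,"ax":0,"ay":0,"az":0,"hand":0.045},{"tx":0,"ty":0,"tz":-0.04,"ax":0,"ay":0,"az":0,"hand":0.045},{"tx":0,"ty":0,"tz":-0.04,"ax":0,"ay":0,"az":0,"hand":0.045},{"tx":0,"ty":-0.02,"tz":-0.03,"ax":0,"ay":0.0873,"az":0,"hand":0.045},{"tx":0.01,"ty":-0.03,"tz":-0.02,"ax":0,"ay":0.0873,"az":0,"hand":0.045},{"tx":0.01,"ty":-0.035,"tz":0,"ax":0,"ay":0.0873,"az":0,"hand":0.045}]' >/dev/null; python3 -m crank '[{"tx":0.005,"ty":-0.04,"tz":0,"ax":0,"ay":0,"az":0,"hand":0.045},{"tx":0.005,"ty":-0.04,"tz":0,"ax":0,"ay":0,"az":0,"hand":0.045},{"tx":0,"ty":-0.04,"tz":0,"ax":0,"ay":0,"az":0,"hand":0.045},{"tx":0,"ty":-0.04,"tz":0,"ax":0,"ay":0,"az":0,"hand":0.045},{"tx":0,"ty":-0.04,"tz":0,"ax":0,"ay":0,"az":0,"hand":0.045},{"tx":0,"ty":-0.04,"tz":0,"ax":0,"ay":0,"az":0,"hand":0.045},{"tx":0,"ty":-0.04,"tz":0,"ax":0,"ay":0,"az":0,"hand":0.045},{"tx":0,"ty":-0.04,"tz":0,"ax":0,"ay":0,"az":0,"hand":0.045}]'>/dev/null; python3 -m crank '[{"tx":0,"ty":0,"tz":0,"ax":0,"ay":0,"az":0,"hand":0.045},{"tx":0,"ty":0,"tz":0,"ax":0,"ay":0,"az":0,"hand":0.045},{"tx":0,"ty":0,"tz":0,"ax":0,"ay":0,"az":0,"hand":0.045}]'; python3 to.py rest -112 0 21
```

```text
contact_force: [-0.2, 1.0, 1.0]
turn first [-0.0012 -0.0017  0.0004] then shift mm [-1.1  0.  -1. ] | rest now [-63.1 412.7 -87.3]
clock: 50.03
eef_pos: [0.4937, 0.435, 0.0074]
tool_rot: [-0.001, -0.0, 1.0, -0.001]
contact_force: [-1.1, -1.7, 9.9]
gripper_width: 0.611
gripper_force: 62.7
turn first [-0.0011 -0.0013  0.0004] then shift mm [-1.  -0.  -0.6] | rest now [-63.1 412.8 -86.9]
clock: 51.62
eef_pos: [0.4663, 0.0304, 0.2425]
tool_rot: [-0.131, -0.0, 0.991, -0.001]
contact_force: [0.6, -0.2, -1.4]
gripper_width: 0.608
gripper_force: 64.1
turn first [-0.0051 -0.0018  0.0125] then shift mm [-33.3  -7.8 113.5] | rest now [-145.3    7.8  134.5]
```

```bash
python3 -m crank '[{"tx":0,"ty":-0.0078,"tz":0.035,"ax":-0.005,"ay":-0.002,"az":0.0125,"hand":0.045},{"tx":-0.013,"ty":0,"tz":0.035,"ax":0,"ay":0,"az":0,"hand":0.045},{"tx":-0.02,"ty":0,"tz":0.03,"ax":0,"ay":0,"az":0,"hand":0.045},{"tx":0,"ty":0,"tz":0.013,"ax":0,"ay":0,"az":0,"hand":0.045},{"tx":0,"ty":0,"tz":0,"ax":0,"ay":0,"az":0,"hand":0.045},{"tx":0,"ty":0,"tz":0,"ax":0,"ay":0,"az":0,"hand":0.045},{"tx":0,"ty":0,"tz":0,"ax":0,"ay":0,"az":0,"hand":0.045},{"tx":0,"ty":0,"tz":0,"ax":0,"ay":0,"az":0,"hand":0.045}]'|grep contact; python3 to.py rest -112 0 8.5
```

```text
contact_force: [0.9, 0.5, -0.9]
turn first [-0.0006  0.0019  0.0005] then shift mm [ 0.2  0.1 14.2] | rest now [-1.118e+02 -1.000e-01  2.270e+01]
```

```bash
python3 -m crank '[{"tx":0,"ty":0,"tz":0.008,"ax":0,"ay":0,"az":0,"hand":0.045},{"tx":0,"ty":0,"tz":0.0055,"ax":0,"ay":0,"az":0,"hand":0.045},{"tx":0,"ty":0,"tz":0,"ax":0,"ay":0,"az":0,"hand":0.045},{"tx":0,"ty":0,"tz":0,"ax":0,"ay":0,"az":0,"hand":0.045}]'|grep contact; python3 to.py rest -112 0 8.5; python3 -m crank '[{"tx":-0.01,"ty":0,"tz":0,"ax":0,"ay":0,"az":0,"hand":0.045},{"tx":-0.01,"ty":0,"tz":0,"ax":0,"ay":0,"az":0,"hand":0.045},{"tx":-0.01,"ty":0,"tz":0,"ax":0,"ay":0,"az":0,"hand":0.045},{"tx":-0.01,"ty":0,"tz":0,"ax":0,"ay":0,"az":0,"hand":0.045},{"tx":0,"ty":0,"tz":0,"ax":0,"ay":0,"az":0,"hand":0.045},{"tx":0,"ty":0,"tz":0,"ax":0,"ay":0,"az":0,"hand":0.045}]'|grep contact; python3 to.py rest -69.4 0 8.5;for i in 1 2; do python3 -m crank '[{"tx":-0.001,"ty":0,"tz":0,"ax":0,"ay":0,"az":0,"hand":0.045},{"tx":0,"ty":0,"tz":0,"ax":0,"ay":0,"az":0,"hand":0.045}]' | grep contact; python3 to.py rest -69.4 0 8.5; done
```

```text
contact_force: [1.1, -0.7, 2.8]
turn first [-0.0005 -0.     -0.0003] then shift mm [-0.2  0.7 -0.9] | rest now [-112.2   -0.7    7.6]
contact_force: [3.5, 0.4, 1.6]
turn first [ 0.0003  0.0006 -0.0003] then shift mm [-1.3  0.4 -0.9] | rest now [-70.7  -0.4   7.6]
contact_force: [1.8, 0.3, 3.1]
turn first [-0.     -0.0002 -0.0001] then shift mm [-1.2  0.4 -0.9] | rest now [-70.6  -0.4   7.6]
contact_force: [-1.9, 0.9, 7.0]
turn first [-0.0003 -0.0011 -0.    ] then shift mm [-0.8  0.5 -0.9] | rest now [-70.2  -0.5   7.6]
```

```bash
for i in 1 2; do python3 -m crank '[{"tx":-0.001,"ty":0,"tz":0,"ax":0,"ay":0,"az":0,"hand":0.045},{"tx":0,"ty":0,"tz":0,"ax":0,"ay":0,"az":0,"hand":0.045}]' | grep contact; python3 to.py rest -69.4 0 8.5; done
```

```text
contact_force: [-9.5, -0.7, 16.1]
turn first [-0.0007 -0.003   0.0001] then shift mm [-0.7  0.5 -0.9] | rest now [-70.1  -0.5   7.6]
contact_force: [-16.1, -1.2, 24.5]
turn first [-0.0012 -0.005   0.0002] then shift mm [-0.6  0.4 -0.9] | rest now [-70.   -0.4   7.6]
```

```bash
python3 -m crank '[{"tx":0.002,"ty":0,"tz":0,"ax":0,"ay":0,"az":0,"hand":0.045},{"tx":0,"ty":0,"tz":0,"ax":0,"ay":0,"az":0,"hand":0.066},{"tx":0,"ty":0,"tz":0,"ax":0,"ay":0,"az":0,"hand":0.075},{"tx":0,"ty":0,"tz":0,"ax":0,"ay":0,"az":0,"hand":0.075},{"tx":0,"ty":0,"tz":-0.02,"ax":0,"ay":0,"az":0,"hand":0.075},{"tx":0,"ty":0,"tz":-0.04,"ax":0,"ay":0,"az":0,"hand":0.075},{"tx":0.02,"ty":0,"tz":-0.03,"ax":0,"ay":0,"az":0,"hand":0.03},{"tx":0.01,"ty":-0.02,"tz":-0.03,"ax":0,"ay":0,"az":0,"hand":0}]' >/dev/null; python3 -m crank '[{"tx":0,"ty":-0.04,"tz":-0.01,"ax":0,"ay":0,"az":0,"hand":0},{"tx":0,"ty":-0.019,"tz":-0.01,"ax":0,"ay":0,"az":0,"hand":0},{"tx":-0.035,"ty":0,"tz":0,"ax":0,"ay":0,"az":0,"hand":0},{"tx":-0.035,"ty":0,"tz":0,"ax":0,"ay":0,"az":0,"hand":0},{"tx":-0.03,"ty":0,"tz":0.01,"ax":0,"ay":0,"az":0,"hand":0},{"tx":0,"ty":0,"tz":0.01,"ax":0,"ay":0,"az":0,"hand":0},{"tx":0,"ty":0,"tz":0,"ax":0,"ay":0,"az":0,"hand":0},{"tx":0,"ty":0,"tz":0,"ax":0,"ay":0,"az":0,"hand":0}]'|grep contact; python3 to.py rest 0 -80 106
```

```text
contact_force: [-0.2, 0.2, 0.7]
turn first [-0.0001 -0.002   0.0004] then shift mm [-0.6 -0.6 21.1] | rest now [ -0.6 -79.4 127.1]
```

```bash
python3 -m crank '[{"tx":0,"ty":-0.001,"tz":0.014,"ax":0,"ay":0,"az":0,"hand":0},{"tx":0,"ty":0,"tz":0.008,"ax":0,"ay":0,"az":0,"hand":0},{"tx":0,"ty":0,"tz":0.004,"ax":0,"ay":0,"az":0,"hand":0},{"tx":0,"ty":0,"tz":0,"ax":0,"ay":0,"az":0,"hand":0}]'|grep contact; python3 -m crank '[{"tx":0,"ty":0,"tz":0.004,"ax":0,"ay":0,"az":0,"hand":0},{"tx":0,"ty":0,"tz":0.003,"ax":0,"ay":0,"az":0,"hand":0},{"tx":0,"ty":0,"tz":0.002,"ax":0,"ay":0,"az":0,"hand":0},{"tx":0,"ty":0,"tz":0,"ax":0,"ay":0,"az":0,"hand":0}]'|grep contact; python3 -m crank '[{"tx":0,"ty":0,"tz":-0.04,"ax":0,"ay":0,"az":0,"hand":0},{"tx":0,"ty":0,"tz":-0.04,"ax":0,"ay":0,"az":0,"hand":0},{"tx":0.02,"ty":0,"tz":-0.02,"ax":0,"ay":0,"az":0,"hand":0.03},{"tx":0.04,"ty":0.01,"tz":0,"ax":0,"ay":0,"az":0,"hand":0.07},{"tx":0.009,"ty":0.03,"tz":0,"ax":0,"ay":0,"az":0,"hand":0.07},{"tx":0,"ty":0.04,"tz":0,"ax":0,"ay":0,"az":0,"hand":0.07},{"tx":0,"ty":0,"tz":0,"ax":0,"ay":0,"az":0,"hand":0.07},{"tx":0,"ty":0,"tz":0,"ax":0,"ay":0,"az":0,"hand":0.07}]'|grep contact;python3 - <<'E'
from h import *
Rr,t=restT(np.load('rest.npy'))
p,X=snap("side","s6"); r=X.reshape(-1,3); r=r[~np.isnan(r[:,0])]; q=Rr.inv().apply(r-t)*1000
m=(np.hypot(q[:,0],q[:,1])<14)&(q[:,2]>120)&(q[:,2]<240); print(m.sum(),np.percentile(q[m][:,2],[50,75,95]).round(1))
E
python3 to.py rest -69 0 33
```

```text
contact_force: [0.5, 1.1, 3.5]
contact_force: [0.6, 0.2, 2.1]
contact_force: [0.6, -0.2, -0.3]
53 [163.3 182.9 184.2]
turn first [-0.0009 -0.0004  0.001 ] then shift mm [ -0.2   0.3 159.7] | rest now [-69.2  -0.3 192.7]
```

```bash
python3 -m crank '[{"tx":0,"ty":0,"tz":0.03,"ax":0,"ay":0,"az":0,"hand":0.07},{"tx":0,"ty":0,"tz":0.04,"ax":0,"ay":0,"az":0,"hand":0.07},{"tx":0,"ty":0,"tz":0.04,"ax":0,"ay":0,"az":0,"hand":0.07},{"tx":0,"ty":0,"tz":0.03,"ax":0,"ay":0,"az":0,"hand":0.066},{"tx":0,"ty":0,"tz":0.02,"ax":0,"ay":0,"az":0,"hand":0.066},{"tx":0,"ty":0,"tz":0,"ax":0,"ay":0,"az":0,"hand":0.066},{"tx":0,"ty":0,"tz":0,"ax":0,"ay":0,"az":0,"hand":0.066},{"tx":0,"ty":0,"tz":0,"ax":0,"ay":0,"az":0,"hand":0.066}]' 60| grep contact; python3 to.py rest -69 0 8.2
```

```text
contact_force: [0.8, -0.0, 0.4]
turn first [-0.      0.0011 -0.0009] then shift mm [ 0.6  1.  25.9] | rest now [-68.4  -1.   34.1]
```

```bash
python3 -m crank '[{"tx":0,"ty":0.0008,"tz":0.015,"ax":0,"ay":0,"az":0,"hand":0.066},{"tx":0,"ty":0,"tz":0.0105,"ax":0,"ay":0,"az":0,"hand":0.066},{"tx":0,"ty":0,"tz":0,"ax":0,"ay":0,"az":0,"hand":0.066},{"tx":0,"ty":0,"tz":0,"ax":0,"ay":0,"az":0,"hand":0.045},{"tx":0,"ty":0,"tz":0,"ax":0,"ay":0,"az":0,"hand":0.045},{"tx":0,"ty":0,"tz":0,"ax":0,"ay":0,"az":0,"hand":0.045},{"tx":0,"ty":0,"tz":0,"ax":0,"ay":0,"az":0,"hand":0.045}]' 60; python3 to.py rest -68.6 0 8.2; python3 -m crank '[{"tx":0.006,"ty":0,"tz":0,"ax":0,"ay":0,"az":0,"hand":0.045},{"tx":0.012,"ty":0,"tz":0,"ax":0,"ay":0,"az":0,"hand":0.045},{"tx":0.02,"ty":0,"tz":0,"ax":0,"ay":0,"az":0,"hand":0.045},{"tx":0.02,"ty":0,"tz":0,"ax":0,"ay":0,"az":0,"hand":0.045},{"tx":0.025,"ty":0,"tz":0,"ax":0,"ay":0,"az":0,"hand":0.045},{"tx":0.025,"ty":0,"tz":0,"ax":0,"ay":0,"az":0,"hand":0.045}]' |grep contact; python3 -m crank '[{"tx":0,"ty":0,"tz":-0.04,"ax":0,"ay":0,"az":0,"hand":0.045},{"tx":0,"ty":0,"tz":-0.04,"ax":0,"ay":0,"az":0,"hand":0.045},{"tx":0,"ty":-0.03,"tz":-0.02,"ax":0,"ay":-0.0873,"az":0,"hand":0.045},{"tx":0,"ty":-0.035,"tz":0,"ax":0,"ay":-0.0873,"az":0.02,"hand":0.045},{"tx":0,"ty":-0.035,"tz":0,"ax":0,"ay":-0.0873,"az":0.02,"hand":0.045},{"tx":0,"ty":-0.035,"tz":0,"ax":0,"ay":0,"az":0.025,"hand":0.045},{"tx":0,"ty":-0.04,"tz":0,"ax":0,"ay":0,"az":0,"hand":0.045},{"tx":-0.01,"ty":-0.04,"tz":0,"ax":0,"ay":0,"az":0,"hand":0.045}]' >/dev/null;  python3 -m crank '[{"tx":-0.02,"ty":-0.035,"tz":0,"ax":0,"ay":0,"az":0,"hand":0.045},{"tx":-0.03,"ty":-0.025,"tz":0,"ax":0,"ay":0,"az":0,"hand":0.045},{"tx":-0.03,"ty":-0.005,"tz":0,"ax":0,"ay":0,"az":0,"hand":0.045},{"tx":0,"ty":0,"tz":0,"ax":0,"ay":0,"az":0,"hand":0.045},{"tx":0,"ty":0,"tz":0,"ax":0,"ay":0,"az":0,"hand":0.045},{"tx":0,"ty":0,"tz":0,"ax":0,"ay":0,"az":0,"hand":0.045}]'; python3 to.py world 496.7 -282.3 60 -4.46
```

```text
clock: 57.75
eef_pos: [0.5072, 0.0223, 0.1007]
tool_rot: [-0.13, 0.007, 0.991, 0.001]
contact_force: [-1.7, -0.3, 7.5]
gripper_width: 0.609
gripper_force: 63.6
turn first [-0.0004  0.0005 -0.0002] then shift mm [-0.3 -0.2 -0.1] | rest now [-68.9   0.2   8.1]
contact_force: [1.1, 1.1, 1.7]
clock: 59.42
eef_pos: [0.5025, -0.2626, 0.225]
tool_rot: [-0.0, 0.039, 0.999, -0.002]
contact_force: [-0.7, -0.2, -1.4]
gripper_width: 0.614
gripper_force: 64.5
turn first [-0.0034 -0.0009  0.0007] then shift mm [  4.2 -20.1 165. ] | rest now [-102.1 -284.6  127.9]
```

```bash
python3 -m crank '[{"tx":0.004,"ty":-0.02,"tz":0.03,"ax":-0.003,"ay":-0.001,"az":0,"hand":0.045},{"tx":0,"ty":0,"tz":0.04,"ax":0,"ay":0,"az":0,"hand":0.045},{"tx":0,"ty":0,"tz":0.04,"ax":0,"ay":0,"az":0,"hand":0.045},{"tx":0,"ty":0,"tz":0.04,"ax":0,"ay":0,"az":0,"hand":0.045},{"tx":0,"ty":0,"tz":0,"ax":0,"ay":0,"az":0,"hand":0.045},{"tx":0,"ty":0,"tz":0,"ax":0,"ay":0,"az":0,"hand":0.045},{"tx":0,"ty":0,"tz":0,"ax":0,"ay":0,"az":0,"hand":0.045}]'|grep contact; python3 to.py world 496.7 -282.8 12.3 -4.46
```

```text
contact_force: [1.0, -0.3, -0.7]
turn first [-0.0019  0.003   0.0004] then shift mm [ 1.7  0.3 65.5] | rest now [ -67.8 -305.4  -15.2]
```

```bash
python3 -m crank '[{"tx":0.0017,"ty":0,"tz":0.03,"ax":-0.002,"ay":0.003,"az":0,"hand":0.045},{"tx":0,"ty":0,"tz":0.023,"ax":0,"ay":0,"az":0,"hand":0.045},{"tx":0,"ty":0,"tz":0,"ax":0,"ay":0,"az":0,"hand":0.045},{"tx":0,"ty":0,"tz":0,"ax":0,"ay":0,"az":0,"hand":0.045},{"tx":0,"ty":0,"tz":0,"ax":0,"ay":0,"az":0,"hand":0.045}]'|grep contact; python3 to.py world 496.7 -282.8 12.3 -4.46
```

```text
contact_force: [0.0, -0.2, -1.8]
turn first [-0.0003  0.0007  0.0001] then shift mm [ 0.4  0.6 12.6] | rest now [ -55.3 -305.6  -66.6]
```

```bash
python3 -m crank '[{"tx":0,"ty":0.0005,"tz":0.008,"ax":0,"ay":0,"az":0,"hand":0.045},{"tx":0,"ty":0,"tz":0.004,"ax":0,"ay":0,"az":0,"hand":0.045},{"tx":0,"ty":0,"tz":0,"ax":0,"ay":0,"az":0,"hand":0.045},{"tx":0,"ty":0,"tz":0,"ax":0,"ay":0,"az":0,"hand":0.045}]'|grep contact; python3 -m crank '[{"tx":0,"ty":0,"tz":0,"ax":0,"ay":0,"az":0,"hand":0.064},{"tx":0,"ty":0,"tz":0,"ax":0,"ay":0,"az":0,"hand":0.064},{"tx":0,"ty":0,"tz":0,"ax":0,"ay":0,"az":0,"hand":0.064},{"tx":0,"ty":0,"tz":-0.03,"ax":0,"ay":0,"az":0,"hand":0.066},{"tx":0,"ty":0,"tz":-0.04,"ax":0,"ay":0,"az":0,"hand":0.07},{"tx":0,"ty":0,"tz":-0.04,"ax":0,"ay":0,"az":0,"hand":0.07},{"tx":0,"ty":0,"tz":-0.04,"ax":0,"ay":0,"az":0,"hand":0.07},{"tx":0,"ty":0,"tz":-0.04,"ax":0,"ay":0,"az":0,"hand":0.07}]'|grep contact;python3 -m crank '[{"tx":0,"ty":0,"tz":-0.04,"ax":0,"ay":0,"az":0,"hand":0.07},{"tx":0,"ty":0,"tz":-0.02,"ax":0,"ay":0,"az":0,"hand":0.07},{"tx":0,"ty":0,"tz":0,"ax":0,"ay":0,"az":0,"hand":0.07},{"tx":0,"ty":0,"tz":0,"ax":0,"ay":0,"az":0,"hand":0.07}]'; python3 tr.py w17; python3 -c "
from h import *
p,X=snap('side','s7'); cv2.imwrite('pics/s7.png',p[:,:,::-1])"
```

```text
contact_force: [-0.4, -0.8, 5.7]
contact_force: [0.9, -0.7, -0.4]
clock: 61.75
eef_pos: [0.4965, -0.2829, 0.2613]
tool_rot: [-0.0, 0.039, 0.999, -0.0]
contact_force: [-0.7, 0.9, -1.8]
gripper_width: 0.819
gripper_force: 0.0
-88 ((-0.5781631469726562, -90.55172729492188), (148.51104736328125, 55.304805755615234), 0.0053758579306304455) 14.219260012772605 rivet z 73 [18.3745826  20.02653881]
0 ((0.36553955078125, -1.1236457824707031), (150.27322387695312, 54.346160888671875), 0.0008027358562685549) 14.12014262873756 rivet z 73 [18.48737657 19.66018788]
88 ((-0.40960693359375, 86.11083221435547), (148.7814178466797, 54.154396057128906), 0.2703840732574463) 13.981434553371558 rivet z 63 [18.45966681 19.79270138]
```

View pics/s7.png

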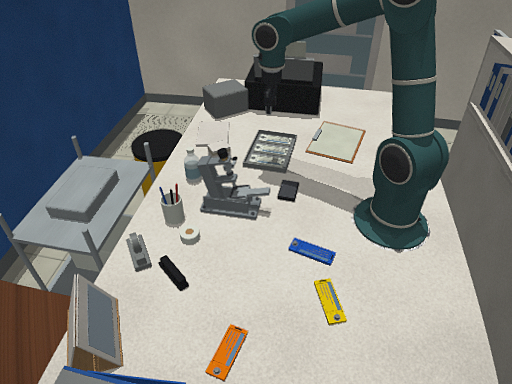

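The side view shows all three holders flat in the tray at (270,150), with rivets measured home. The setter at (225,185) is fired and empty, and nothing else has moved. I'm handing in the job.

```bash
python3 -c "from cell import order;print(order.finish_job())"
```

```text
the job is handed in; nothing more can be done
None
```

All three holders have their rivets driven home and lie flat, face up and side by side in the tray; the setter is fired and empty, nothing else was visibly disturbed, and the job was handed in at about 62 s (no verdict came back).

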